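Find the correctly set guide gap with a feeler blade

ROBOT

A 7-joint arm with a two-finger parallel gripper is mounted at the origin on a cart in front of the work surface, level with it; the furniture and walls round the work are solid. World frame = base frame: x ahead of the robot, y to its left, z up, the work surface at z = 0. Lengths are in m, angles in rad, forces in N, time in s.
With the tool pointing down it reaches from about 0.35 to 0.775 m from the base axis. Payload 3.1 kg.
Tool frame: the origin (TCP) lies at the very end of the fingers, on their centre line; the grasp point (between the pads) lies manip.grip_depth behind it (manip.grip_depth is the distance from the TCP to the grasp point, in m); z points along the fingers, y is the direction in which the jaws open and shut (so a half turn about z gives the same grasp; the last joint's range is limited). The gripper opens to 85 mm and grips with 20 to 120 N. Pads are 22 mm wide; open, the fingers measure 114 mm over their backs; the gripper's body (76 mm by 85 mm) begins 54 mm behind the grasp point. The pads swing forward as they close: fully open they stand 13 mm farther back than shut.
Start: joints at [-1.249, 0.311, 0.014, 1.512, -0.004, 1.319, -0.027], TCP at [0.196, 0.514, 0.231] pointing down, gripper open.
Joint ranges: [-2.7, 2.7], [-0.3, 1.91], [-1.27, 1.3], [0.12, 2.57], [-1.44, 4.58], [0.2, 2.03], [-3.05, 3.05]. Speed limits (rad/s): [2.79, 2.79, 3.14, 3.14, 3.14, 3.14, 3.14].

INTERFACE

Orientations are given as a 3x3 rotation matrix whose columns are the frame's x, y, z axes.
In Python, from bench import get_state, vision, manip gives the robot as it stands. The module is installed in compiled form; this text tells all that it offers.
- The arm moves only by the tool apply_moves, never from a script. Its argument "series" is a list of rows, each a list of 7 numbers: the opening in per cent of the stroke, from 0 (shut) to 100 (fully open), then the shift along the tool's x, y, z in m, then the turn, a rotation vector about the tool's x, y, z in degrees. In form: [[jaw, x, y, z, ax, ay, az], ...]. A call has 1 to 20 rows; each row shifts and turns the commanded pose from where the row before left it, along the tool's axes as they then stand; what a row does not reach is not made up. A row lasts 1/10 s, in which the tool goes at most 50 mm and 8.59 degrees, less where a joint would pass 70% of its speed; a pose out of reach is approached as far as the arm can. A call is refused whole if a number of a shift passes 0.05 or a number of a turn 8.59, either way. A call with a gripper value outside its range is refused whole. The fingers move at their own pace and stop on an object; "squeeze" is the grip in N (left out, the last holds). Time passes only in rows, so rows that do not move let the fingers close. It gives the time, the measured TCP pose, the force and the opening at its end, in the units of the state.
- get_state(): the state, without advancing time (a new reading comes with each control period).
- vision.snapshot(name): name is "side" or "top"; returns the picture (420x560x3 uint8, red, green, blue); there is no depth.
- vision.calibration(name): a dict with "fx", "fy", "cx", "cy" (pixels), "R" (3x3) and "t" (3): a world point X has camera coordinates R X + t. Camera axes: x right, y down, z forward; pixel columns grow to the right and rows downward; lengths in m; the calibration is good to about 2 mm. A picture is of the moment at which its call begins. calibration takes no time and is no camera call.
- manip.job_done(): hands the job in, once; it reports no verdict.
The state is a dict: "clock": time; "qpos": joint angles; "qvel": joint speeds; "joint_torque": joint torques, N m; "tcp_pos": TCP position; "ee_rot": TCP orientation; "contact_force": force on the tool from outside, world axes, zero at the start; "ft_torque": the same for the moment, N m; "gripper_width": finger opening in m.
Only numpy, scipy, OpenCV 4.12 (cv2) and the standard library are available. Lean on these libraries where they do the work, as an engineer would, in place of code of your own. Each camera call takes 0.05 s, during which the arm holds its last target.

TASK

The grey checking block has three guide gaps that look alike: in one the orange-handled feeler slips in with no drag at all, in one it is stopped about 2 cm in, and one is set right, so that the blade slides all the way in against a light, even drag. Find the right gap by feel, never forcing the blade, and leave the feeler standing on the bench in that gap, pushed fully home with its handle against the block's front face. Do not disturb the brown tin and the two cartons standing near.

Things in the scene. Friction and masses are not known exactly. Their poses are not given: they have to be found in the camera images.
- check_block: Grey block with blue cover, 70 x 150 x 46 mm (x, y, z), plus an 8 mm high bolted foot flange at each end (200 mm over all in y), fixed to the bench. Origin: centre of its underside; x points from front face to back (the way the feeler is pushed in), y to the left along the row of gaps, z up. Three upright slots (gaps), closed on top, open at the front, from 6 to 39 mm above the bench.
- mouth_1 (a point): Middle of the left gap's entry, on the block's front face, 18 mm above the bench; axes as the block's. Every gap is 7 mm wide at its throat; entry edges are rounded (6 mm radius), so 19 mm wide at the face. From 10 mm behind the face a sprung shoe with a 15 mm long taper stands in from the left (+y) and leaves 2.5 mm; it presses the blade to the plain right wall.
- mouth_2 (a point): Middle of the centre gap's entry, on the front face, 18 mm above the bench; gaps are 44 mm apart. The shoes look alike; their springs differ, and which is where changes from start to start: slack (0.1 N), right (5 to 6 N on the blade: a drag of some 2 to 8 N while it moves, over 30 mm in; it fades at rest) or too stiff (stops the blade 10 to 25 mm in).
- mouth_3 (a point): Middle of the right gap's entry, on the block's front face, 18 mm above the bench; axes as the block's. More than 40 N between feeler and block counts as forcing.
- feeler_grip (a point): Centre of the orange handle, 18 mm above its underside. The feeler stands on the bench on its handle, 70 long (x) x 26 wide (y) x 36 mm high, about 0.15 kg; grasp across the 26 mm. A steel blade 4 mm thick (y), 18 mm high (10 to 28 mm above the underside), nose rounded, stands out 58 mm from the middle of the handle's +x end. x points to the tip, z up.
- feeler_shoulder (a point): Middle of the handle's end face from which the blade stands out, 35 mm along x from the handle's centre, 18 mm above its underside; it meets a gap's mouth point when the feeler is fully home.
- feeler_tip (a point): Tip of the blade's nose, 93 mm along x from the handle's centre, 19 mm above the underside.
- tin: Loose brown tin, 73 mm across, 60 mm high, bystander; origin at the centre of its underside.
- carton: Loose yellow carton, 64 x 112 x 51 mm, bystander; origin at the centre of its underside.
- small_carton: Loose small pale carton, 51 x 75 x 41 mm, bystander; origin at the centre of its underside.

How it is judged:
By the outcome, as a careful person would: the job done as asked, in the order asked, and still so for the second after the job is handed in, with the robot touching nothing.
It also fails if it takes over 67 s, if anything falls off the work surface, if the arm or the gripper's body presses on something with over 40 N, if the wrist force passes 120 N, or if a joint passes its speed limit or range.

## Working session

There is one attempt and no reset: what is moved stays moved. The work goes in short steps, Python scripts to look and compute and a tool call to move; the robot and the scene stay as the last step left them, time stands still between calls to the robot, and variables do not carry over. Pictures are saved under pics/ and viewed, and the job is handed in when it is done.

Besides the shell and the picture viewer there is one more tool, called in YAML: its name, and indented under it one key for each argument. apply_moves: Moves the arm, as the interface text tells. Its arguments: {"type":"object","properties":{"series":{"type":"array","items":{"type":"array","items":{"type":"number"}}},"squeeze":{"type":"number"}},"required":["series"]}

```bash
mkdir -p pics; python3 - <<'E'
from bench import get_state, vision, manip
import cv2, numpy as np
for n in ("top","side"):
    im=vision.snapshot(n); cv2.imwrite(f"pics/{n}0.png",im[:,:,::-1])
    print(n,{k:np.round(v,4).tolist() for k,v in vision.calibration(n).items()})
s=get_state(); print({k:np.round(v,3).tolist() for k,v in s.items()}, manip.grip_depth)
E
```

```text
top {'fx': 462.2123, 'fy': 462.2123, 'cx': 271.8094, 'cy': 208.5717, 'R': [[0.0227, -0.9996, 0.0155], [-0.9816, -0.0252, -0.1892], [0.1895, -0.0109, -0.9818]], 't': [-0.0905, 0.5527, 1.5031]}
side {'fx': 493.43, 'fy': 493.43, 'cx': 277.2977, 'cy': 207.082, 'R': [[0.9985, -0.0515, -0.0192], [-0.0469, -0.6163, -0.7861], [0.0287, 0.7858, -0.6178]], 't': [-0.5356, -0.001, 1.3992]}
{'clock': 0.1, 'qpos': [-1.249, 0.312, 0.014, 1.513, -0.004, 1.319, -0.027], 'qvel': [0.001, -0.002, -0.0, -0.005, -0.001, -0.001, 0.0], 'joint_torque': [0.001, -38.086, 0.147, -23.124, 0.012, 0.008, -0.0], 'tcp_pos': [0.195, 0.513, 0.23], 'ee_rot': [[-0.935, 0.356, -0.001], [0.356, 0.935, -0.002], [-0.0, -0.002, -1.0]], 'contact_force': [0.087, 0.088, -0.746], 'ft_torque': [0.013, -0.01, 0.012], 'gripper_width': 0.085} 0.0187
```

View pics/top0.png

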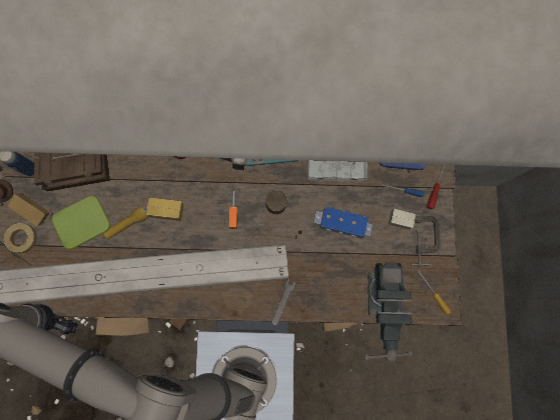

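View pics/side0.png

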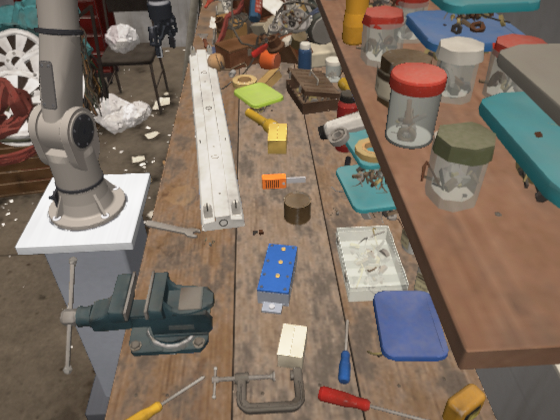

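The top view shows the orange handle at about (233,217) with its blade pointing up (+x). The blue block is at (343,222), the tin at (276,202), and the cartons at (164,208) and (403,218). There is a shelf overhead at larger x. Next I'll measure.

```bash
cat > h.py <<'E'
import cv2, numpy as np
from bench import get_state, vision, manip
def ray(n,uv,z):
    c=vision.calibration(n);R=np.array(c["R"]);t=np.array(c["t"])
    d=R.T@np.array([(uv[0]-c["cx"])/c["fx"],(uv[1]-c["cy"])/c["fy"],1.]);o=-R.T@t
    return o+d*(z-o[2])/d[2]
def proj(n,X):
    c=vision.calibration(n);p=np.array(c["R"])@X+np.array(c["t"])
    return np.array([c["fx"]*p[0]/p[2]+c["cx"],c["fy"]*p[1]/p[2]+c["cy"]])
def blobs(im,lo,hi,amin=30):
    m=cv2.inRange(cv2.cvtColor(im,cv2.COLOR_RGB2HSV),np.array(lo),np.array(hi))
    cs,_=cv2.findContours(m,cv2.RETR_EXTERNAL,cv2.CHAIN_APPROX_NONE)
    return m,[c for c in cs if cv2.contourArea(c)>amin]
E
python3 - <<'E'
from h import *
for n in("top","side"):
    im=cv2.imread(f"pics/{n}0.png")[:,:,::-1].copy()
    for nm,lo,hi,z in(("orange",(5,190,150),(14,255,255),.036),("blue",(108,150,60),(122,255,255),.046)):
        m,cs=blobs(im,lo,hi)
        for c in cs:
            r=cv2.minAreaRect(c); b=cv2.boxPoints(r)
            M=cv2.moments(c);ce=(M['m10']/M['m00'],M['m01']/M['m00'])
            P=np.array([ray(n,q,z)[:2] for q in b])
            e=[P[1]-P[0],P[2]-P[1]]
            print(n,nm,np.round(ce,1),cv2.contourArea(c),np.round(ray(n,ce,z)[:2],4),'corners',np.round(P,3).tolist(),[ (round(np.linalg.norm(v),4),round(np.degrees(np.arctan2(v[1],v[0])),1)) for v in e])
im=cv2.imread("pics/top0.png")
cv2.imwrite("pics/top0z.png",cv2.resize(im[150:290,190:430],None,fx=3.3,fy=3.3,interpolation=cv2.INTER_CUBIC))
im=cv2.imread("pics/side0.png")
cv2.imwrite("pics/side0z.png",cv2.resize(im[150:370,220:360],None,fx=2.7,fy=2.7,interpolation=cv2.INTER_CUBIC))
E
```

```text
top blue [344.2 221.6] 729.0 [ 0.5175 -0.3224] corners [[0.501, -0.243], [0.567, -0.258], [0.535, -0.403], [0.47, -0.386]] [(np.float64(0.0673), np.float64(-13.1)), (np.float64(0.1479), np.float64(-102.3))]
side orange [274.9 182. ] 94.5 [0.5316 0.0284] corners [[0.495, 0.057], [0.561, 0.058], [0.559, 0.003], [0.495, 0.002]] [(np.float64(0.0657), np.float64(0.7)), (np.float64(0.0549), np.float64(-91.9))]
side orange [265.7  56.7] 102.5 [0.5366 0.9818] corners [[0.504, 0.944], [0.522, 1.075], [0.571, 1.03], [0.552, 0.903]] [(np.float64(0.1324), np.float64(82.5)), (np.float64(0.0668), np.float64(-42.2))]
side blue [414.6 358.9] 45.0 [ 0.7671 -0.5846] corners [[0.713, -0.583], [0.715, -0.575], [0.824, -0.584], [0.821, -0.592]] [(np.float64(0.0085), np.float64(76.4)), (np.float64(0.1091), np.float64(-4.9))]
side blue [344.  367.3] 198.0 [ 0.6315 -0.5942] corners [[0.627, -0.56], [0.644, -0.561], [0.634, -0.623], [0.618, -0.622]] [(np.float64(0.0173), np.float64(-3.7)), (np.float64(0.0626), np.float64(-99.4))]
side blue [277.2 269.5] 1262.5 [ 0.5199 -0.331 ] corners [[0.473, -0.389], [0.5, -0.234], [0.57, -0.26], [0.537, -0.41]] [(np.float64(0.157), np.float64(80.3)), (np.float64(0.0754), np.float64(-20.5))]
```

View pics/top0z.png

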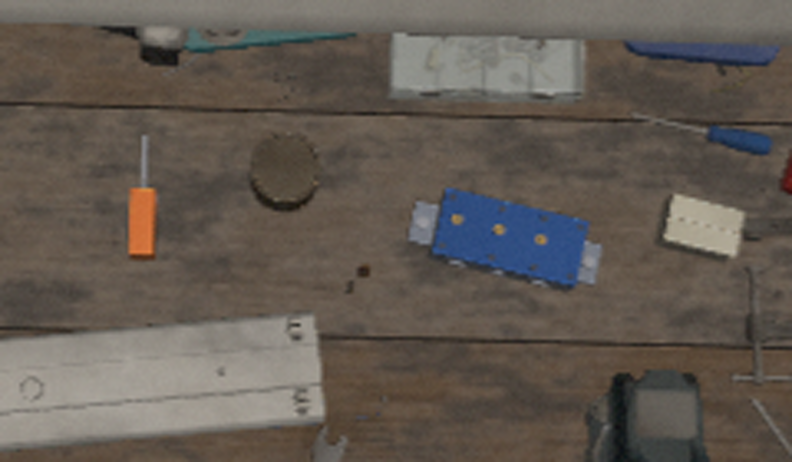

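View pics/side0z.png

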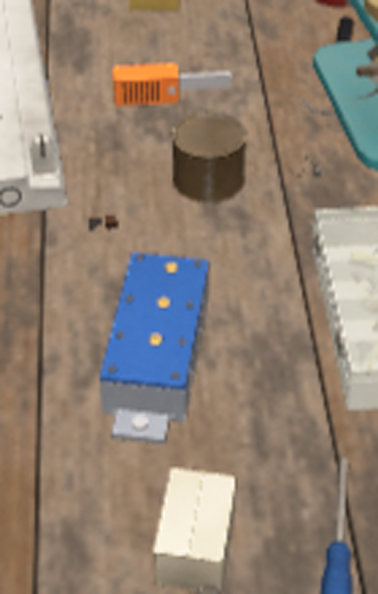

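```bash
python3 - <<'E'
from h import *
im=cv2.imread("pics/top0.png")[:,:,::-1].copy()
c=vision.calibration("top");print("cam",-np.array(c["R"]).T@np.array(c["t"]))
hsv=cv2.cvtColor(im,cv2.COLOR_RGB2HSV);print(hsv[217,233],hsv[198,234])
def rep(n,nm,c,z):
    r=cv2.minAreaRect(c);b=cv2.boxPoints(r);M=cv2.moments(c);ce=(M['m10']/M['m00'],M['m01']/M['m00'])
    P=np.array([ray(n,q,z)[:2] for q in b]);e=[P[1]-P[0],P[2]-P[1]]
    print(n,nm,np.round(ce,1),cv2.contourArea(c),np.round(ray(n,ce,z)[:2],4),np.round(P,3).tolist(),[(round(float(np.linalg.norm(v)),4),round(float(np.degrees(np.arctan2(v[1],v[0]))),1)) for v in e])
roi=im.copy(); 
m,cs=blobs(im[190:235,215:250].copy(),(3,120,100),(18,255,255))
for c in cs: rep("top","feel",c+np.array([215,190]),.036)
# gold bolts
hs=cv2.cvtColor(im,cv2.COLOR_RGB2HSV)
# finer: weight bolts & blade
for n,x0,x1,y0,y1 in(("top",315,375,205,240),("side",255,300,240,300)):
    I=cv2.imread(f"pics/{n}0.png")[:,:,::-1][y0:y1,x0:x1].copy()
    m,cs=blobs(I,(10,60,110),(30,255,255),2)
    for c in cs:
        M=cv2.moments(c);ce=np.array((M['m10']/M['m00']+x0,M['m01']/M['m00']+y0));print(n,"bolt",ce.round(1),ray(n,ce,.047).round(4))
# manual points
for nm,n,uv,z in [("tin","top",(276,201),.06),("railTL","top",(284,246),.0),("railBL","top",(288,277),0),("viseTop","top",(389,264),0),("viseTopL","top",(376,275),.0),("carton","top",(164,208),.051),("small","top",(403,217),.041),("rail side end","side",(239,222),0),("vise side top right","side",(213,290),.0),("vise far","side",(190,272),.0)]:
    print(nm,ray(n,uv,z).round(3), ray(n,uv,z+.1).round(3))
# shelf: top edge row 150 vs side line
a,b=(318,0),(430,345)
C=vision.calibration("side");R=np.array(C["R"]);o=-R.T@np.array(C["t"])
d=[R.T@np.array([(u-C["cx"])/C["fx"],(v-C["cy"])/C["fy"],1]) for u,v in(a,b)];N=np.cross(*d)
for uv in((100,154),(280,155),(430,156)):
    p0=ray("top",uv,0);p1=ray("top",uv,1.0);k=(N@(o-p0))/(N@(p1-p0));print("shelf",(p0+k*(p1-p0)).round(3))
E
```

```text
cam [ 0.25969287 -0.06013803  1.58177737]
[ 11 180 208] [ 10   7 108]
top feel [232.6 216.6] 138.0 [0.5271 0.0549] [[0.56, 0.068], [0.561, 0.041], [0.492, 0.039], [0.491, 0.066]] [(0.0272, -88.5), (0.0688, -177.9)]
top bolt [353.2 222. ] [ 0.5169 -0.3528  0.047 ]
top bolt [327.9 215.9] [ 0.5358 -0.2671  0.047 ]
side bolt [277.4 275.4] [ 0.5195 -0.3505  0.047 ]
side bolt [280.3 261.7] [ 0.5285 -0.3074  0.047 ]
side bolt [283. 249.] [ 0.5372 -0.2648  0.047 ]
side bolt [276.2 263.1] [ 0.5187 -0.3111  0.047 ]
tin [ 0.58  -0.091  0.06 ] [ 0.559 -0.089  0.16 ]
railTL [ 0.435 -0.123  0.   ] [ 0.424 -0.119  0.1  ]
railBL [ 0.33  -0.138  0.   ] [ 0.326 -0.133  0.1  ]
viseTop [ 0.382 -0.483  0.   ] [ 0.375 -0.456  0.1  ]
viseTopL [ 0.344 -0.437  0.   ] [ 0.339 -0.414  0.1  ]
carton [0.548 0.285 0.051] [0.529 0.263 0.151]
small [ 0.539 -0.524  0.041] [ 0.521 -0.494  0.141]
rail side end [ 0.428 -0.1    0.   ] [ 0.435 -0.22   0.1  ]
vise side top right [ 0.37  -0.341  0.   ] [ 0.384 -0.433  0.1  ]
vise far [ 0.311 -0.279  0.   ] [ 0.333 -0.379  0.1  ]
shelf [ 0.299 -0.013  1.455]
shelf [ 0.314 -0.065  1.411]
shelf [ 0.338 -0.149  1.341]
```

```bash
python3 - <<'E'
from h import *
C=vision.calibration("side");R=np.array(C["R"]);print("cam",(-R.T@np.array(C["t"])).round(3))
for z in(.2,.3,.4,.5,.6): print(z,[ray("side",uv,z).round(3).tolist()[:2] for uv in((330,40),(380,190),(430,345))], ray("top",(280,155),z).round(3))
# rail heights: same corner in both views (top end corner BR): 
def tri(a,b):
    A=[];B=[]
    for n,uv in(("top",a),("side",b)):
        p=ray(n,uv,0);d=ray(n,uv,1)-p;d/=np.linalg.norm(d);Q=np.eye(3)-np.outer(d,d);A.append(Q);B.append(Q@p)
    return np.linalg.solve(sum(A),sum(B))
print("rail top corner far-x",tri((284.5,246),(240,216)).round(3))
print("feeler ends top", ray("top",(190+145/3.3,150+135/3.3),.028), ray("top",(190+145/3.3,150+188/3.3),.036))
print("tri bolts",tri((353.2,222),(277.4,275.4)),tri((327.9,215.9),(283,249)))
for n in("top","side"): print(n,"blade tip expected", proj(n,np.array([.62,.055,.019])))
E
python3 - <<'E'
import cv2
im=cv2.imread("pics/side0.png")
cv2.imwrite("pics/s1.png",cv2.resize(im[165:200,250:320],None,fx=8,fy=8,interpolation=cv2.INTER_CUBIC))
E
```

```text
cam [ 0.495 -1.128  0.853]
0.2 [[0.774, 0.699], [0.756, -0.253], [0.746, -0.665]] [ 0.697 -0.097  0.2  ]
0.3 [[0.731, 0.42], [0.716, -0.387], [0.708, -0.736]] [ 0.665 -0.094  0.3  ]
0.4 [[0.688, 0.14], [0.676, -0.52], [0.669, -0.806]] [ 0.634 -0.092  0.4  ]
0.5 [[0.646, -0.14], [0.636, -0.654], [0.631, -0.877]] [ 0.602 -0.089  0.5  ]
0.6 [[0.603, -0.419], [0.596, -0.788], [0.592, -0.948]] [ 0.57  -0.086  0.6  ]
rail top corner far-x [ 0.432 -0.123  0.039]
feeler ends top [0.61825777 0.05441094 0.028     ] [0.56035726 0.05168044 0.036     ]
tri bolts [ 0.51803435 -0.35227098  0.04856925] [ 0.53624977 -0.2669163   0.04875932]
top blade tip expected [233.95720228 191.00377013]
side blade tip expected [304.65472215 180.19324059]
```

View pics/s1.png

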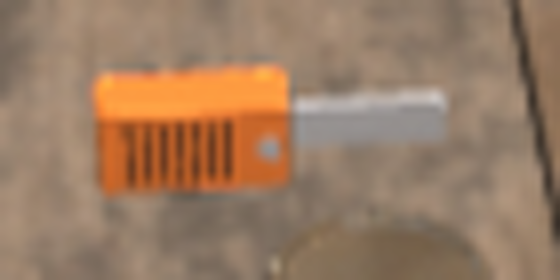

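```bash
python3 - <<'E'
from h import *
im=cv2.imread("pics/top0.png")
z=cv2.resize(im[203:243,310:376],None,fx=12,fy=12,interpolation=cv2.INTER_CUBIC)
z=cv2.convertScaleAbs(z,alpha=1.6,beta=20); cv2.imwrite("pics/t2.png",z)
print(ray("side",(274.1,177),.036))
f=np.array([np.cos(np.radians(-12.4)),np.sin(np.radians(-12.4))]);l=np.array([-f[1],f[0]])
C=np.array([.5175,-.3224])
for k in(1,0,-1):
    for zz in(.046,.018,0):
        p=C-.035*f+k*.044*l; print(k,zz,p.round(4),proj("top",np.append(p,zz)).round(1),((proj("top",np.append(p,zz))-[310,203]+.5)*12).round(0))
E
```

```text
[0.53053388 0.05395948 0.036     ]
1 0.046 [ 0.4928 -0.2719] [329.3 228.5] [237. 313.]
1 0.018 [ 0.4928 -0.2719] [328.1 229.7] [224. 327.]
1 0 [ 0.4928 -0.2719] [327.4 230.5] [215. 336.]
0 0.046 [ 0.4833 -0.3149] [342.  231.6] [390. 350.]
0 0.018 [ 0.4833 -0.3149] [340.7 232.8] [374. 363.]
0 0 [ 0.4833 -0.3149] [339.8 233.5] [364. 372.]
-1 0.046 [ 0.4739 -0.3579] [354.8 234.7] [544. 387.]
-1 0.018 [ 0.4739 -0.3579] [353.2 235.8] [525. 400.]
-1 0 [ 0.4739 -0.3579] [352.3 236.5] [513. 408.]
```

View pics/t2.png

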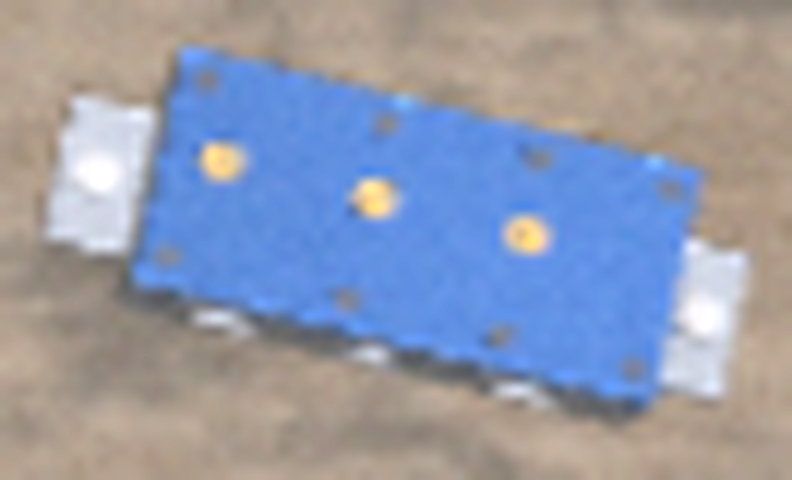

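```bash
python3 - <<'E'
from h import *
q=lambda u,v:(310+u/12-.5,203+v/12-.5)
a,b=[ray("top",q(*p),.011)[:2] for p in((98,174),(703,315))]
d=a-b;print("flange",a,b,(a+b)/2,np.linalg.norm(d),np.degrees(np.arctan2(-d[0],d[1])))
K=[ray("top",q(*p),.046)[:2] for p in((183,45),(703,175),(650,410),(133,290))]
print("cover",np.round(K,4),np.mean(K,0));
for i,j in((0,1),(3,2)): d=K[i]-K[j];print(np.linalg.norm(d),np.degrees(np.arctan2(-d[0],d[1])))
for i,j in((0,3),(1,2)): d=K[i]-K[j];print(np.linalg.norm(d),np.degrees(np.arctan2(d[1],d[0])))
for p in((222,320),(370,353),(522,390)): print(ray("top",q(*p),.012))
E
```

```text
flange [ 0.53736303 -0.23667095] [ 0.50070361 -0.41068684] [ 0.51903332 -0.32367889] 0.17783543619486541 -11.896380810518702
cover [[ 0.5688 -0.2567]
 [ 0.5352 -0.4035]
 [ 0.4681 -0.3876]
 [ 0.4984 -0.2427]] [ 0.51764302 -0.3226157 ]
0.15067538850997203 -12.88205139478884
0.14800055772354503 -11.812561553292785
0.07177856081647045 -11.225298108913902
0.06898895389484992 -13.40143094287072
[ 0.49565179 -0.27227938  0.012     ]
[ 0.48717319 -0.31469827  0.012     ]
[ 0.47758242 -0.35819053  0.012     ]
```

apply_moves:
  series:
    - [100,0,0,0,0,0,-7.7]
    - [100,0,0,0,0,0,-7.7]
    - [100,0,0,0,0,0,-7.7]
    - [100,-0.021,-0.0315,0,0,0,0]
    - [100,-0.021,-0.0315,0,0,0,0]
    - [100,-0.021,-0.0315,0,0,0,0]
    - [100,-0.021,-0.0315,0,0,0,0]
    - [100,-0.021,-0.0315,0,0,0,0]
    - [100,-0.021,-0.0315,0,0,0,0]
    - [100,-0.021,-0.0315,0,0,0,0]
    - [100,-0.021,-0.0315,0,0,0,0]
    - [100,-0.021,-0.0315,0,0,0,0]
    - [100,-0.021,-0.0315,0,0,0,0]
    - [100,-0.021,-0.0315,0,0,0,0]
    - [100,-0.021,-0.0315,0,0,0,0]
    - [100,-0.021,-0.0315,0,0,0,0]
    - [100,-0.021,-0.0315,0,0,0,0]
    - [100,0,0,0,0,0,0]

```text
clock: 1.9
tcp_pos: [0.5092, 0.0777, 0.231]
ee_rot: [[-1.0, -0.028, 0.001], [-0.029, 1.0, -0.005], [-0.001, -0.005, -1.0]]
contact_force: [0.6, -0.5, -0.3]
gripper_width: 0.0854
```

apply_moves:
  series:
    - [100,-0.018,-0.0242,0,0,0,-0.7]
    - [100,0,0,0.03,0,0,0]
    - [100,0,0,0.04,0,0,0]
    - [100,0,0,0.04,0,0,0]
    - [100,0,0,0.02,0,0,0]
    - [100,0,0,0,0,0,0]

```text
clock: 2.5
tcp_pos: [0.5218, 0.0619, 0.0975]
ee_rot: [[-0.999, -0.052, -0.009], [-0.052, 0.999, -0.001], [0.009, -0.001, -1.0]]
contact_force: [0.2, -0.8, 0.2]
gripper_width: 0.0852
```

```bash
python3 - <<'E'
from h import *
for n in ("top","side"):
    im=vision.snapshot(n)[:,:,::-1]; cv2.imwrite(f"pics/{n}1.png",im)
    y0,y1,x0,x1=(100,300,150,420) if n=="top" else (80,300,200,400)
    cv2.imwrite(f"pics/{n}1z.png",cv2.resize(im[y0:y1,x0:x1],None,fx=2.7,fy=2.7))
s=get_state();print(s["tcp_pos"],s["ee_rot"],s["contact_force"])
E
```

```text
[0.52575316 0.0619445  0.10150559] [[-9.98639665e-01 -5.21416722e-02 -2.57150502e-04]
 [-5.21416969e-02  9.98639692e-01  9.02968493e-05]
 [ 2.52092470e-04  1.03582279e-04 -9.99999963e-01]] [ 0.38916375 -0.15542563  0.53721586]
```

View pics/side1z.png

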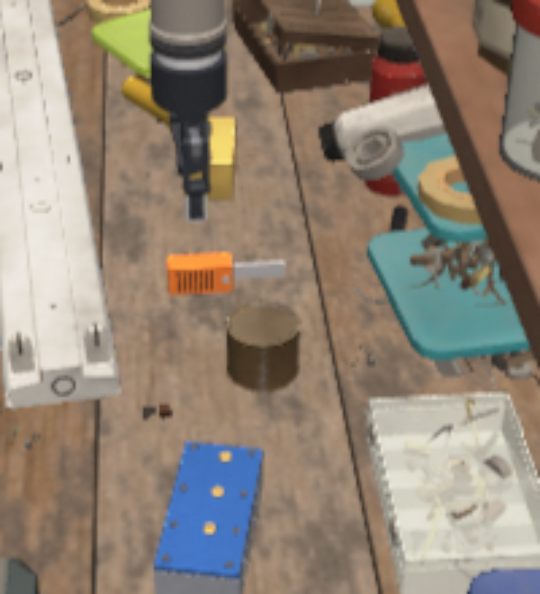

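View pics/top1z.png

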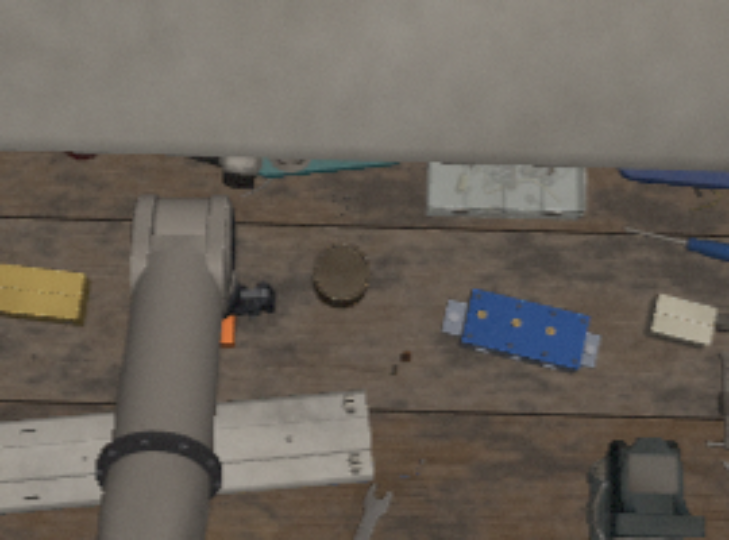

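apply_moves:
  series:
    - [100,-0.002,-0.008,0,0,0,0.5]
    - [100,0,0,0.03,0,0,0]
    - [100,0,0,0.03,0,0,0]
    - [100,0,0,0.02,0,0,0]
    - [100,0,0,0.01,0,0,0]
    - [100,0,0,0.005,0,0,0]
    - [100,0,0,0,0,0,0]
    - [100,0,0,0,0,0,0]

```text
clock: 3.4
tcp_pos: [0.5296, 0.0536, 0.0076]
ee_rot: [[-0.999, -0.043, 0.003], [-0.043, 0.999, 0.0], [-0.003, 0.0, -1.0]]
contact_force: [-0.0, -0.3, -0.1]
gripper_width: 0.0857
```

```bash
python3 - <<'E'
from h import *
im=vision.snapshot("side")[:,:,::-1]; cv2.imwrite("pics/side2z.png",cv2.resize(im[130:230,220:360],None,fx=5,fy=5,interpolation=cv2.INTER_CUBIC))
s=get_state();print(s["tcp_pos"],s["ee_rot"].round(4),s["contact_force"])
E
```

```text
[0.52949033 0.05368514 0.0076179 ] [[-9.991e-01 -4.290e-02  2.800e-03]
 [-4.290e-02  9.991e-01  5.000e-04]
 [-2.800e-03  3.000e-04 -1.000e+00]] [-0.1773773   0.75901711 -0.90449568]
```

View pics/side2z.png

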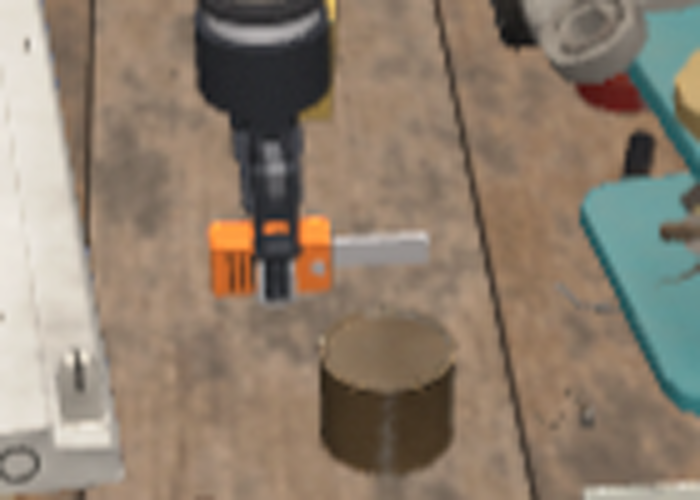

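apply_moves:
  series:
    - [0,0,0,0,0,0,0]
    - [0,0,0,0,0,0,0]
    - [0,0,0,0,0,0,0]
    - [0,0,0,0,0,0,0]
    - [0,0,0,0,0,0,0]
    - [0,0,0,0,0,0,0]
    - [0,0,0,0,0,0,0]
    - [0,0,0,0,0,0,0]
  squeeze: 50

```text
clock: 4.25
tcp_pos: [0.5286, 0.0538, 0.0066]
ee_rot: [[-0.999, -0.043, 0.001], [-0.043, 0.999, 0.0], [-0.001, 0.0, -1.0]]
contact_force: [0.1, 0.2, 2.9]
gripper_width: 0.0253
```

```bash
python3 - <<'E'
from h import *
im=vision.snapshot("side")[:,:,::-1]; cv2.imwrite("pics/side3z.png",cv2.resize(im[150:210,240:320],None,fx=9,fy=9,interpolation=cv2.INTER_CUBIC))
s=get_state();print(s["tcp_pos"],s["ee_rot"].round(4),s["contact_force"],s["gripper_width"])
E
```

```text
[0.52862722 0.05376216 0.00660842] [[-9.991e-01 -4.300e-02  9.000e-04]
 [-4.300e-02  9.991e-01  3.000e-04]
 [-9.000e-04  2.000e-04 -1.000e+00]] [ 0.77517722 -0.28985075  3.86513985] 0.02536393613312344
```

View pics/side3z.png

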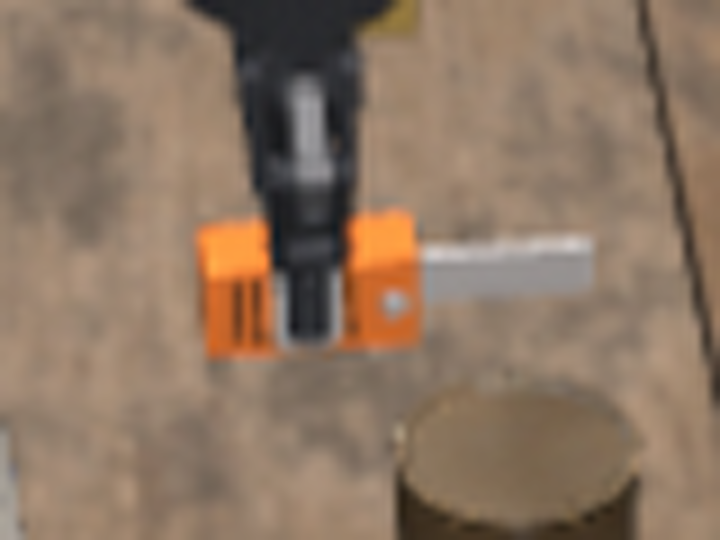

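apply_moves:
  series:
    - [0,0,0,-0.02,0,0,0]
    - [0,0,0,-0.03,0,0,0]
    - [0,0,0,-0.03,0,0,0]
    - [0,0,0,-0.03,0,0,0]
    - [0,0,0,0,0,0,7.33]
    - [0,0,0,0,0,0,7.33]
    - [0,0.0083,-0.0327,0,0,0,0]
    - [0,0.0083,-0.0327,0,0,0,0]
    - [0,0.0083,-0.0327,0,0,0,0]
    - [0,0.0083,-0.0327,0,0,0,0]
    - [0,0.0083,-0.0327,0,0,0,0]
    - [0,0.0083,-0.0327,0,0,0,0]
    - [0,0.0083,-0.0327,0,0,0,0]
    - [0,0.0083,-0.0327,0,0,0,0]
    - [0,0.0083,-0.0327,0,0,0,0]
    - [0,0.0083,-0.0327,0,0,0,0]
    - [0,0,0,0,0,0,0]
    - [0,0,0,0,0,0,0]

```text
clock: 6.1
tcp_pos: [0.3767, -0.2488, 0.1157]
ee_rot: [[-0.977, 0.214, -0.001], [0.214, 0.977, 0.001], [0.002, 0.001, -1.0]]
contact_force: [0.5, 1.2, -1.8]
gripper_width: 0.0252
```

```bash
cat >> h.py <<'E'
F=np.array([np.cos(np.radians(-12.2)),np.sin(np.radians(-12.2))]);L=np.array([-F[1],F[0]])
C0=np.array([.518,-.323])
def st():
    s=get_state();p=s["tcp_pos"];R=s["ee_rot"]
    d=p[:2]-(C0-.035*F)
    yaw=np.degrees(np.arctan2(-R[1,0],-R[0,0]))
    f=s["contact_force"]
    print("t",round(s["clock"],2),"tcp",p.round(4),"along",round((d@F)*1e3,1),"lat",round((d@L)*1e3,1),"yaw",yaw.round(2),"tilt",R[2,:2].round(4),"F along/lat/z",np.round([f[:2]@F,f[:2]@L,f[2]],2),"w",round(s["gripper_width"],4))
    return s
E
python3 - <<'E'
from h import *
for n in ("top","side"):
    im=vision.snapshot(n)[:,:,::-1]; cv2.imwrite(f"pics/{n}4.png",im)
    y0,y1,x0,x1=(180,280,270,410) if n=="top" else (190,310,200,320)
    cv2.imwrite(f"pics/{n}4z.png",cv2.resize(im[y0:y1,x0:x1],None,fx=5,fy=5,interpolation=cv2.INTER_CUBIC))
st()
E
```

```text
t 6.2 tcp [ 0.378  -0.2471  0.1157] along -117.9 lat 44.6 yaw -12.12 tilt [0.0013 0.0011] F along/lat/z [-0.4   0.71 -0.71] w 0.025
```

View pics/side4z.png

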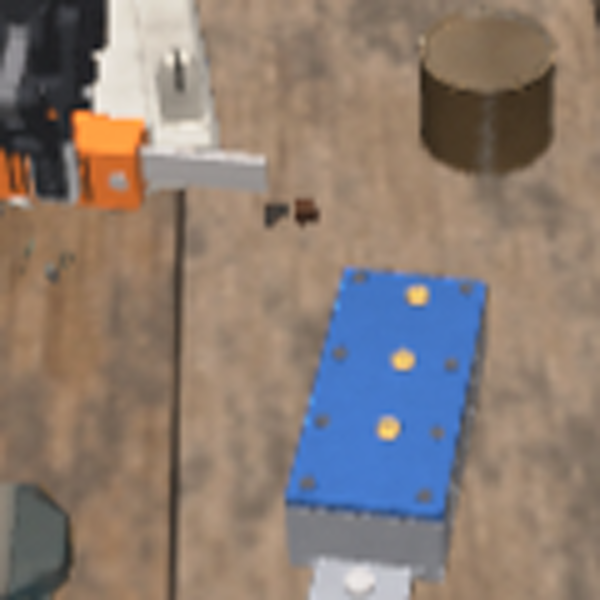

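View pics/top4z.png

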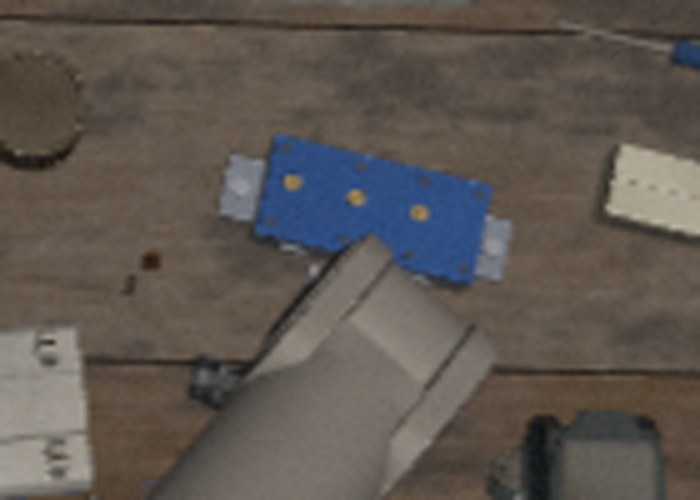

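```bash
python3 - <<'E'
from h import *
def al(p): d=p[:2]-(C0-.035*F); return (np.array([d@F,d@L])*1e3).round(1)
for uv,z in(((200+267/5-.5,190+157/5-.5),.137),((200+267/5-.5,190+190/5-.5),.119),((200+147/5-.5,190+150/5-.5),.137)): print(uv,al(ray("side",uv,z)))
print("block via side: cover corners")
for u,v in((345,270),(488,283),(443,517),(287,500)): print(al(ray("side",(200+u/5-.5,190+v/5-.5),.046)))
print("bolts", [al(ray("side",(200+u/5-.5,190+v/5-.5),.048)) for u,v in((418,295),(403,360),(388,428))])
print("bolts top", [al(ray("top",(270+u/5-.5,180+v/5-.5),.048)) for u,v in((293,182),(357,198),(419,213))])
E
```

```text
(252.9, 220.9) [-24.7  48.4]
(252.9, 227.5) [-25.2  46.3]
(228.9, 219.5) [-80.1  45.7]
block via side: cover corners
[ 3.6 76.3]
[73.3 76.8]
[ 73.4 -73.8]
[  4.4 -73.8]
bolts [array([41.6, 61.7]), array([41.4, 17.2]), array([ 41.5, -26.6])]
bolts top [array([40.4, 57.7]), array([39.9, 13.3]), array([ 39.8, -29.5])]
```

apply_moves:
  series:
    - [0,0,-0.0016,0.03,0,0,0]
    - [0,0,0,0.03,0,0,0]
    - [0,0,0,0.03,0,0,0]
    - [0,0,0,0.012,0,0,0]
    - [0,0,0,0.004,0,0,0]
    - [0,0,0,0,0,0,0]
    - [0,0,0,0,0,0,0]
    - [0,0,0,0,0,0,0]

```text
clock: 7.0
tcp_pos: [0.3788, -0.2506, 0.0115]
ee_rot: [[-0.977, 0.211, 0.003], [0.211, 0.977, -0.001], [-0.003, -0.001, -1.0]]
contact_force: [0.1, -0.1, -1.6]
gripper_width: 0.0253
```

```bash
python3 - <<'E'
from h import *
im=vision.snapshot("side")[:,:,::-1]; cv2.imwrite("pics/side5z.png",cv2.resize(im[220:310,210:310],None,fx=6,fy=6,interpolation=cv2.INTER_CUBIC))
st()
E
```

```text
t 7.05 tcp [ 0.3786 -0.2505  0.0114] along -116.5 lat 41.4 yaw -12.19 tilt [-0.0026 -0.0004] F along/lat/z [ 0.38 -0.23 -1.99] w 0.0254
```

View pics/side5z.png

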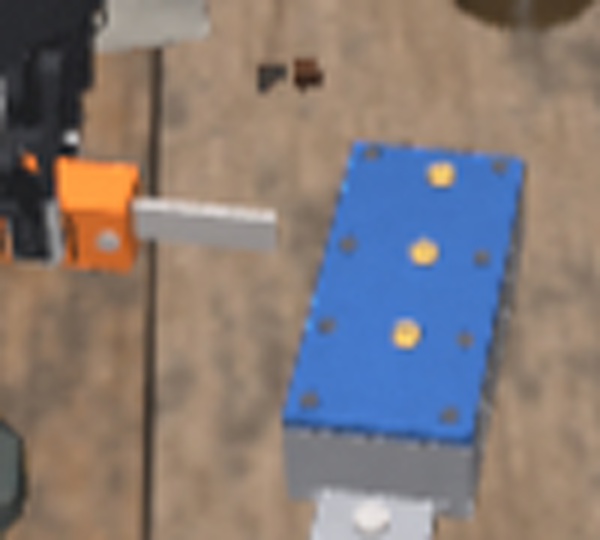

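apply_moves:
  series:
    - [0,-0.004,0.0014,0.0025,0,0,0]
    - [0,-0.006,0,0,0,0,0]
    - [0,-0.006,0,0,0,0,0]
    - [0,-0.002,0,0,0,0,0]
    - [0,0,0,0,0,0,0]
    - [0,0,0,0,0,0,0]

```text
clock: 7.65
tcp_pos: [0.3953, -0.2524, 0.0077]
ee_rot: [[-0.977, 0.211, -0.001], [0.211, 0.977, 0.0], [0.001, 0.0, -1.0]]
contact_force: [0.0, -0.1, -1.9]
gripper_width: 0.0254
```

```bash
python3 -c "
from h import *
im=vision.snapshot('top')[:,:,::-1]; cv2.imwrite('pics/top6z.png',cv2.resize(im[200:260,290:380],None,fx=7,fy=7,interpolation=cv2.INTER_CUBIC))
st()"
```

```text
t 7.7 tcp [ 0.3952 -0.2524  0.0077] along -99.9 lat 43.0 yaw -12.21 tilt [0.0005 0.0001] F along/lat/z [ 0.04 -0.46 -1.43] w 0.0254
```

View pics/top6z.png

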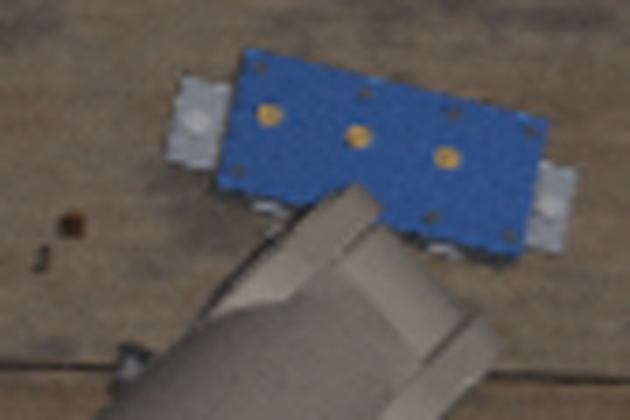

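apply_moves:
  series:
    - [0,-0.0015,0,0,0,0,0]
    - [0,-0.0015,0,0,0,0,0]
    - [0,-0.0015,0,0,0,0,0]
    - [0,-0.0015,0,0,0,0,0]
    - [0,-0.0015,0,0,0,0,0]
    - [0,-0.0015,0,0,0,0,0]
    - [0,-0.0015,0,0,0,0,0]
    - [0,-0.0015,0,0,0,0,0]

```text
clock: 8.5
tcp_pos: [0.4074, -0.255, 0.0078]
ee_rot: [[-0.977, 0.211, 0.0], [0.211, 0.977, -0.0], [-0.0, -0.0, -1.0]]
contact_force: [-0.7, 0.0, -2.0]
gripper_width: 0.0253
```

```bash
python3 -c "
from h import *
st()"
```

```text
t 8.5 tcp [ 0.4074 -0.255   0.0078] along -87.5 lat 43.1 yaw -12.2 tilt [-0. -0.] F along/lat/z [-0.7  -0.11 -2.05] w 0.0253
```

apply_moves:
  series:
    - [0,-0.0015,0,0,0,0,0]
    - [0,-0.0015,0,0,0,0,0]
    - [0,-0.0015,0,0,0,0,0]
    - [0,-0.0015,0,0,0,0,0]

```text
clock: 8.9
tcp_pos: [0.4129, -0.2556, 0.0076]
ee_rot: [[-0.978, 0.211, -0.001], [0.211, 0.978, 0.001], [0.001, 0.001, -1.0]]
contact_force: [-0.9, 1.7, -2.1]
gripper_width: 0.0252
```

```bash
python3 -c "
from h import *
st()"
```

```text
t 8.9 tcp [ 0.4129 -0.2556  0.0076] along -82.0 lat 43.7 yaw -12.17 tilt [0.0011 0.0009] F along/lat/z [-1.21  1.44 -2.11] w 0.0252
```

apply_moves:
  series:
    - [0,-0.0015,0.0008,0,0,0,0]
    - [0,-0.0015,0,0,0,0,0]
    - [0,-0.0015,0,0,0,0,0]
    - [0,-0.0015,0,0,0,0,0]

```text
clock: 9.3
tcp_pos: [0.4193, -0.2568, 0.0078]
ee_rot: [[-0.977, 0.211, 0.0], [0.211, 0.977, -0.0], [-0.0, -0.0, -1.0]]
contact_force: [0.2, 0.3, -2.0]
gripper_width: 0.0249
```

```bash
python3 -c "
from h import *
st()"
```

```text
t 9.3 tcp [ 0.4193 -0.2568  0.0078] along -75.4 lat 43.8 yaw -12.2 tilt [-0.0001 -0.    ] F along/lat/z [ 0.14  0.38 -2.04] w 0.0249
```

apply_moves:
  series:
    - [0,-0.0015,0,0,0,0,0]
    - [0,-0.0015,0,0,0,0,0]
    - [0,-0.0015,0,0,0,0,0]

```text
clock: 9.6
tcp_pos: [0.4237, -0.2578, 0.0078]
ee_rot: [[-0.977, 0.211, 0.0], [0.211, 0.977, -0.0], [-0.0, -0.0, -1.0]]
contact_force: [-0.3, 0.9, -1.2]
gripper_width: 0.0253
```

```bash
python3 -c "
from h import *
st()"
```

```text
t 9.6 tcp [ 0.4237 -0.2578  0.0078] along -70.9 lat 43.8 yaw -12.2 tilt [-0.0001 -0.    ] F along/lat/z [-0.44  0.84 -1.19] w 0.0253
```

apply_moves:
  series:
    - [0,-0.0015,0,0,0,0,0]
    - [0,-0.0015,0,0,0,0,0]

```text
clock: 9.8
tcp_pos: [0.4266, -0.2584, 0.0078]
ee_rot: [[-0.977, 0.211, 0.0], [0.211, 0.977, -0.0], [-0.0, -0.0, -1.0]]
contact_force: [-0.5, 0.1, -0.9]
gripper_width: 0.0254
```

```bash
python3 -c "
from h import *
st()"
```

```text
t 9.8 tcp [ 0.4266 -0.2584  0.0078] along -68.0 lat 43.9 yaw -12.2 tilt [-0. -0.] F along/lat/z [-0.47 -0.   -0.93] w 0.0254
```

apply_moves:
  series:
    - [0,-0.0015,0,0,0,0,0]
    - [0,-0.0015,0,0,0,0,0]
    - [0,-0.0015,0,0,0,0,0]

```text
clock: 10.1
tcp_pos: [0.431, -0.2594, 0.0078]
ee_rot: [[-0.977, 0.211, 0.0], [0.211, 0.977, -0.0], [-0.0, -0.0, -1.0]]
contact_force: [-0.1, -0.6, -0.6]
gripper_width: 0.0252
```

```bash
python3 -c "
from h import *
st()"
```

```text
t 10.1 tcp [ 0.431  -0.2594  0.0078] along -63.5 lat 43.8 yaw -12.2 tilt [-0. -0.] F along/lat/z [ 0.03 -0.58 -0.55] w 0.0252
```

apply_moves:
  series:
    - [0,-0.0015,0,0,0,0,0]
    - [0,-0.0015,0,0,0,0,0]
    - [0,-0.0015,0,0,0,0,0]

```text
clock: 10.4
tcp_pos: [0.4354, -0.2603, 0.0078]
ee_rot: [[-0.977, 0.211, 0.0], [0.211, 0.977, -0.0], [-0.0, -0.0, -1.0]]
contact_force: [-0.2, 0.3, -2.0]
gripper_width: 0.0251
```

```bash
python3 -c "
from h import *
st()"
```

```text
t 10.4 tcp [ 0.4354 -0.2603  0.0078] along -59.0 lat 43.8 yaw -12.2 tilt [-0.0001 -0.0001] F along/lat/z [-0.29  0.27 -1.95] w 0.0251
```

apply_moves:
  series:
    - [0,-0.0015,0,0,0,0,0]
    - [0,-0.0015,0,0,0,0,0]
    - [0,-0.0015,0,0,0,0,0]

```text
clock: 10.7
tcp_pos: [0.4398, -0.2613, 0.0078]
ee_rot: [[-0.977, 0.211, 0.0], [0.211, 0.977, -0.0], [-0.0, -0.0, -1.0]]
contact_force: [-0.0, 0.8, -1.8]
gripper_width: 0.0254
```

```bash
python3 -c "
from h import *
st()"
```

```text
t 10.7 tcp [ 0.4398 -0.2613  0.0078] along -54.5 lat 43.8 yaw -12.2 tilt [-0.0001 -0.    ] F along/lat/z [-0.17  0.76 -1.75] w 0.0254
```

apply_moves:
  series:
    - [0,0.004,0,0,0,0,0]
    - [0,0.01,0,0,0,0,0]
    - [0,0.01,0,0,0,0,0]
    - [0,0.01,0,0,0,0,0]
    - [0,0.01,0,0,0,0,0]
    - [0,0.01,0,0,0,0,0]
    - [0,0.004,0,0,0,0,0]
    - [0,0,-0.011,0,0,0,0]
    - [0,0,-0.0165,0,0,0,0]
    - [0,0,-0.0165,0,0,0,0]
    - [0,0,0,0,0,0,0]
    - [0,0,0,0,0,0,0]

```text
clock: 11.9
tcp_pos: [0.3738, -0.2924, 0.0078]
ee_rot: [[-0.977, 0.212, 0.0], [0.212, 0.977, -0.0], [-0.0, 0.0, -1.0]]
contact_force: [-0.2, 0.6, -1.8]
gripper_width: 0.0253
```

```bash
python3 -c "
from h import *
im=vision.snapshot('top')[:,:,::-1]; cv2.imwrite('pics/top7z.png',cv2.resize(im[190:320,290:440],None,fx=5,fy=5,interpolation=cv2.INTER_CUBIC))
im=vision.snapshot('side')[:,:,::-1]; cv2.imwrite('pics/side7z.png',cv2.resize(im[200:330,190:330],None,fx=4.5,fy=4.5,interpolation=cv2.INTER_CUBIC))
st()"
```

```text
t 12.0 tcp [ 0.374  -0.291   0.0076] along -112.5 lat 0.8 yaw -12.14 tilt [0.0004 0.0009] F along/lat/z [ 0.41  0.02 -1.09] w 0.0257
```

View pics/top7z.png

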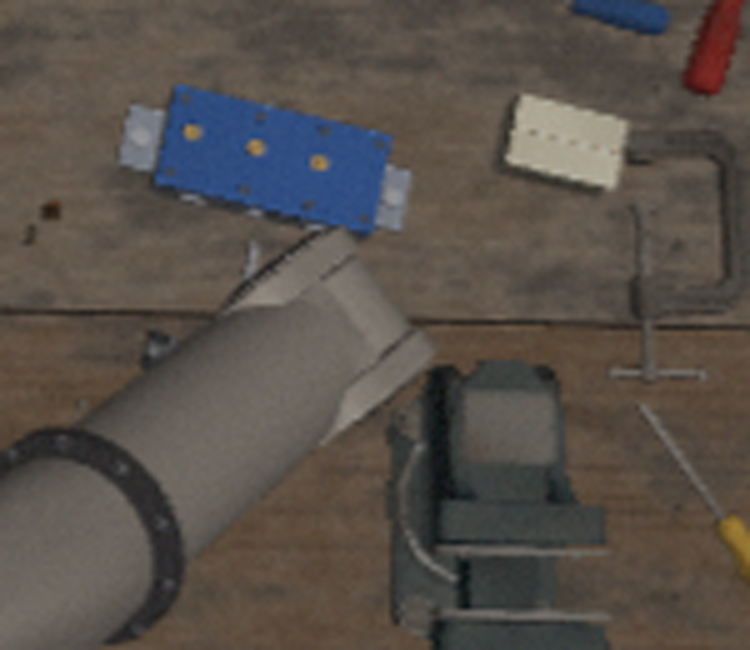

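View pics/side7z.png

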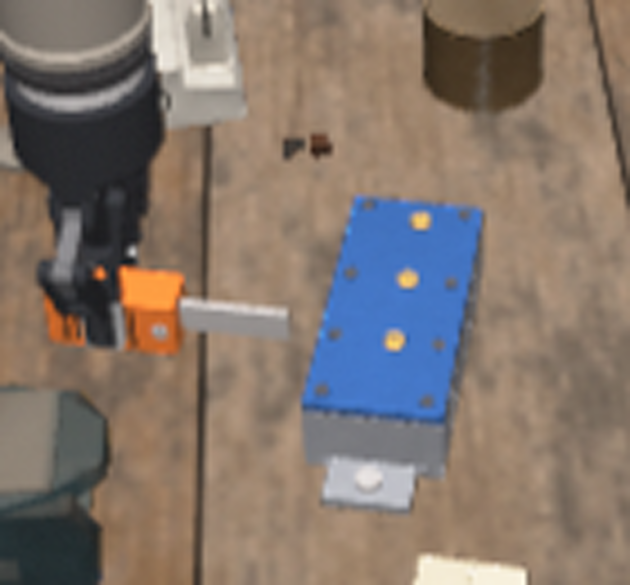

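apply_moves:
  series:
    - [0,-0.005,0,0,0,0,0]
    - [0,-0.005,0,0,0,0,0]
    - [0,-0.005,0,0,0,0,0]
    - [0,-0.001,0,0,0,0,0]
    - [0,0,0,0,0,0,0]

```text
clock: 12.5
tcp_pos: [0.3898, -0.2953, 0.0078]
ee_rot: [[-0.978, 0.211, 0.0], [0.211, 0.978, -0.0], [-0.0, -0.0, -1.0]]
contact_force: [-0.7, -0.9, -1.4]
gripper_width: 0.0254
```

```bash
python3 -c "
from h import *
st()"
```

```text
t 12.5 tcp [ 0.3898 -0.2953  0.0078] along -96.2 lat 0.0 yaw -12.16 tilt [-0.0001 -0.0001] F along/lat/z [-0.52 -1.02 -1.4 ] w 0.0254
```

Now advance into gap 2 in small steps.

apply_moves:
  series:
    - [0,-0.0015,0,0,0,0,0]
    - [0,-0.0015,0,0,0,0,0]
    - [0,-0.0015,0,0,0,0,0]
    - [0,-0.0015,0,0,0,0,0]
    - [0,-0.0015,0,0,0,0,0]
    - [0,-0.0015,0,0,0,0,0]

```text
clock: 13.1
tcp_pos: [0.3983, -0.2973, 0.0078]
ee_rot: [[-0.977, 0.211, 0.0], [0.211, 0.977, -0.0], [-0.0, -0.0, -1.0]]
contact_force: [0.1, 0.3, -1.0]
gripper_width: 0.0253
```

```bash
python3 -c "
from h import *
st()"
```

```text
t 13.1 tcp [ 0.3983 -0.2973  0.0078] along -87.5 lat -0.2 yaw -12.2 tilt [-0.0001 -0.    ] F along/lat/z [ 0.05  0.35 -1.04] w 0.0253
```

apply_moves:
  series:
    - [0,-0.0015,0,0,0,0,0]
    - [0,-0.0015,0,0,0,0,0]
    - [0,-0.0015,0,0,0,0,0]

```text
clock: 13.4
tcp_pos: [0.4026, -0.2982, 0.0078]
ee_rot: [[-0.977, 0.211, 0.0], [0.211, 0.977, 0.0], [-0.0, 0.0, -1.0]]
contact_force: [-0.8, 0.3, -1.9]
gripper_width: 0.025
```

```bash
python3 -c "
from h import *
st()"
```

```text
t 13.4 tcp [ 0.4026 -0.2982  0.0078] along -83.0 lat -0.1 yaw -12.2 tilt [-0.  0.] F along/lat/z [-0.83  0.13 -1.86] w 0.025
```

apply_moves:
  series:
    - [0,-0.001,0,0,0,0,0]
    - [0,-0.001,0,0,0,0,0]

```text
clock: 13.6
tcp_pos: [0.4045, -0.2986, 0.0078]
ee_rot: [[-0.977, 0.211, -0.0], [0.211, 0.977, 0.0], [0.0, 0.0, -1.0]]
contact_force: [0.3, -0.1, -1.9]
gripper_width: 0.0247
```

```bash
python3 -c "
from h import *
st()"
```

```text
t 13.6 tcp [ 0.4045 -0.2986  0.0078] along -81.1 lat -0.1 yaw -12.2 tilt [0.0001 0.0001] F along/lat/z [ 0.27 -0.06 -1.92] w 0.0247
```

apply_moves:
  series:
    - [0,-0.001,0,0,0,0,0]
    - [0,-0.001,0,0,0,0,0]

```text
clock: 13.8
tcp_pos: [0.4065, -0.299, 0.0078]
ee_rot: [[-0.977, 0.211, -0.0], [0.211, 0.977, 0.0], [0.0, 0.0, -1.0]]
contact_force: [-0.3, -0.8, -1.7]
gripper_width: 0.0254
```

```bash
python3 -c "
from h import *
st()"
```

```text
t 13.8 tcp [ 0.4065 -0.299   0.0078] along -79.1 lat -0.1 yaw -12.2 tilt [0.     0.0001] F along/lat/z [-0.08 -0.86 -1.7 ] w 0.0254
```

apply_moves:
  series:
    - [0,-0.001,0,0,0,0,0]
    - [0,-0.001,0,0,0,0,0]

```text
clock: 14.0
tcp_pos: [0.4084, -0.2995, 0.0078]
ee_rot: [[-0.977, 0.211, 0.0], [0.211, 0.977, 0.0], [0.0, 0.0, -1.0]]
contact_force: [-0.3, -0.2, -1.4]
gripper_width: 0.0251
```

apply_moves:
  series:
    - [0,-0.001,0,0,0,0,0]
    - [0,-0.001,0,0,0,0,0]

```text
clock: 14.2
tcp_pos: [0.4104, -0.2999, 0.0078]
ee_rot: [[-0.977, 0.211, 0.0], [0.211, 0.977, -0.0], [-0.0, -0.0, -1.0]]
contact_force: [-1.0, -0.3, -2.3]
gripper_width: 0.025
```

apply_moves:
  series:
    - [0,-0.001,0,0,0,0,0]

```text
clock: 14.3
tcp_pos: [0.4114, -0.3001, 0.0078]
ee_rot: [[-0.977, 0.211, 0.0], [0.211, 0.977, 0.0], [-0.0, 0.0, -1.0]]
contact_force: [-0.3, 0.1, -1.8]
gripper_width: 0.0254
```

apply_moves:
  series:
    - [0,-0.001,0,0,0,0,0]

```text
clock: 14.4
tcp_pos: [0.4124, -0.3003, 0.0078]
ee_rot: [[-0.977, 0.211, 0.0], [0.211, 0.977, 0.0], [-0.0, 0.0, -1.0]]
contact_force: [-0.5, -0.1, -0.1]
gripper_width: 0.0252
```

apply_moves:
  series:
    - [0,-0.001,0,0,0,0,0]

```text
clock: 14.5
tcp_pos: [0.4133, -0.3005, 0.0078]
ee_rot: [[-0.977, 0.211, -0.0], [0.211, 0.977, 0.0], [0.0, 0.0, -1.0]]
contact_force: [0.6, -0.3, -1.3]
gripper_width: 0.0255
```

apply_moves:
  series:
    - [0,-0.001,0,0,0,0,0]

```text
clock: 14.6
tcp_pos: [0.4143, -0.3007, 0.0078]
ee_rot: [[-0.977, 0.211, 0.0], [0.211, 0.977, 0.0], [-0.0, 0.0, -1.0]]
contact_force: [0.3, 0.8, -2.0]
gripper_width: 0.0253
```

apply_moves:
  series:
    - [0,-0.001,0,0,0,0,0]

```text
clock: 14.7
tcp_pos: [0.4153, -0.3009, 0.0078]
ee_rot: [[-0.977, 0.211, 0.0], [0.211, 0.977, 0.0], [-0.0, 0.0, -1.0]]
contact_force: [-0.2, -0.9, -1.6]
gripper_width: 0.0251
```

apply_moves:
  series:
    - [0,-0.001,0,0,0,0,0]

```text
clock: 14.8
tcp_pos: [0.4161, -0.3011, 0.0078]
ee_rot: [[-0.977, 0.211, -0.0], [0.211, 0.977, 0.0], [0.0, 0.0, -1.0]]
contact_force: [-1.9, 0.7, -0.9]
gripper_width: 0.0256
```

apply_moves:
  series:
    - [0,-0.001,0,0,0,0,0]

```text
clock: 14.9
tcp_pos: [0.4163, -0.3011, 0.0076]
ee_rot: [[-0.977, 0.212, -0.002], [0.212, 0.977, 0.001], [0.002, 0.0, -1.0]]
contact_force: [-2.4, 0.7, -0.4]
gripper_width: 0.0255
```

apply_moves:
  series:
    - [0,-0.001,0,0,0,0,0]

```text
clock: 15.0
tcp_pos: [0.4165, -0.3012, 0.0075]
ee_rot: [[-0.977, 0.212, -0.003], [0.212, 0.977, 0.002], [0.003, 0.001, -1.0]]
contact_force: [-4.1, 1.0, 0.4]
gripper_width: 0.0254
```

apply_moves:
  series:
    - [0,-0.001,0,0,0,0,0]

```text
clock: 15.1
tcp_pos: [0.4166, -0.3012, 0.0073]
ee_rot: [[-0.977, 0.212, -0.004], [0.212, 0.977, 0.002], [0.005, 0.001, -1.0]]
contact_force: [-6.6, 1.3, 1.5]
gripper_width: 0.0252
```

apply_moves:
  series:
    - [0,-0.001,0,0,0,0,0]

```text
clock: 15.2
tcp_pos: [0.4169, -0.3012, 0.0071]
ee_rot: [[-0.977, 0.212, -0.006], [0.212, 0.977, 0.003], [0.006, 0.002, -1.0]]
contact_force: [-7.7, 1.1, 0.7]
gripper_width: 0.0254
```

apply_moves:
  series:
    - [0,-0.001,0,0,0,0,0]

```text
clock: 15.3
tcp_pos: [0.4173, -0.3012, 0.0069]
ee_rot: [[-0.977, 0.213, -0.007], [0.213, 0.977, 0.003], [0.007, 0.002, -1.0]]
contact_force: [-8.8, 1.9, 1.2]
gripper_width: 0.0251
```

apply_moves:
  series:
    - [0,-0.001,0,0,0,0,0]

```text
clock: 15.4
tcp_pos: [0.4175, -0.3013, 0.0068]
ee_rot: [[-0.977, 0.213, -0.008], [0.213, 0.977, 0.004], [0.009, 0.002, -1.0]]
contact_force: [-10.4, 1.9, 3.2]
gripper_width: 0.0252
```

apply_moves:
  series:
    - [0,0.004,0,0,0,0,0]
    - [0,0.006,0,0,0,0,0]
    - [0,0.01,0,0,0,0,0]
    - [0,0.01,0,0,0,0,0]
    - [0,0.01,0,0,0,0,0]
    - [0,0.004,0,0,0,0,0]
    - [0,0,0,0,0,0,0]
    - [0,0,-0.01,0,0,0,0]
    - [0,0,-0.012,0,0,0,0]
    - [0,0,-0.012,0,0,0,0]
    - [0,0,-0.01,0,0,0,0]
    - [0,0,0,0,0,0,0]
    - [0,0,0,0,0,0,0]

```text
clock: 16.7
tcp_pos: [0.3695, -0.3364, 0.0076]
ee_rot: [[-0.977, 0.212, -0.0], [0.212, 0.977, 0.0], [0.0, 0.0, -1.0]]
contact_force: [-0.5, 0.1, -1.7]
gripper_width: 0.0254
```

```bash
python3 -c "
from h import *
im=vision.snapshot('side')[:,:,::-1]; cv2.imwrite('pics/side8z.png',cv2.resize(im[220:330,190:330],None,fx=5,fy=5,interpolation=cv2.INTER_CUBIC))
st()"
```

```text
t 16.75 tcp [ 0.3697 -0.3357  0.0076] along -107.2 lat -43.8 yaw -12.2 tilt [0.0005 0.0009] F along/lat/z [ 0.34  0.28 -1.5 ] w 0.0252
```

View pics/side8z.png

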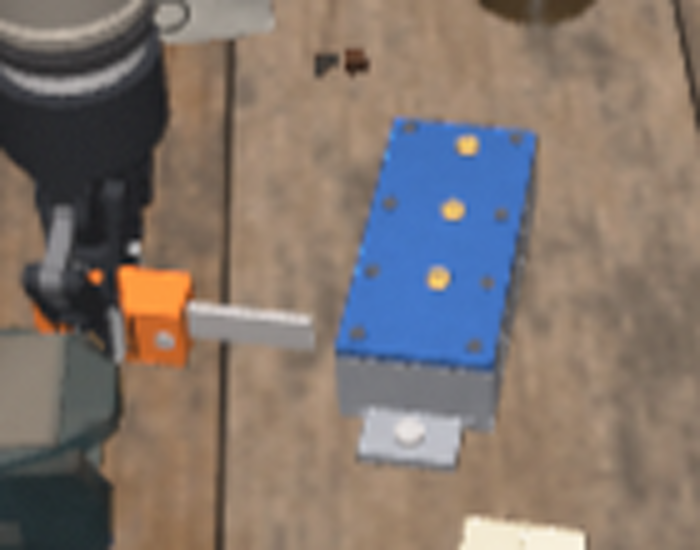

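apply_moves:
  series:
    - [0,-0.004,0,0,0,0,0]
    - [0,-0.004,0,0,0,0,0]
    - [0,-0.002,0,0,0,0,0]
    - [0,-0.002,0,0,0,0,0]
    - [0,-0.002,0,0,0,0,0]
    - [0,-0.002,0,0,0,0,0]

```text
clock: 17.35
tcp_pos: [0.3855, -0.3394, 0.0078]
ee_rot: [[-0.977, 0.211, -0.0], [0.211, 0.977, 0.0], [0.0, 0.0, -1.0]]
contact_force: [0.2, 0.6, -2.1]
gripper_width: 0.0254
```

```bash
python3 -c "
from h import *
st()"
```

```text
t 17.35 tcp [ 0.3855 -0.3394  0.0078] along -91.0 lat -44.1 yaw -12.2 tilt [0.0001 0.0001] F along/lat/z [ 0.07  0.67 -2.08] w 0.0254
```

apply_moves:
  series:
    - [0,-0.0015,0,0,0,0,0]
    - [0,-0.0015,0,0,0,0,0]
    - [0,-0.0015,0,0,0,0,0]

```text
clock: 17.65
tcp_pos: [0.3899, -0.3405, 0.0078]
ee_rot: [[-0.977, 0.211, -0.0], [0.211, 0.977, 0.0], [0.0, 0.0, -1.0]]
contact_force: [0.4, -0.2, -1.8]
gripper_width: 0.0251
```

```bash
python3 -c "
from h import *
st()"
```

```text
t 17.65 tcp [ 0.3899 -0.3405  0.0078] along -86.6 lat -44.2 yaw -12.21 tilt [0.0001 0.    ] F along/lat/z [ 0.46 -0.14 -1.77] w 0.0251
```

apply_moves:
  series:
    - [0,-0.0015,0,0,0,0,0]
    - [0,-0.0015,0,0,0,0,0]
    - [0,-0.0015,0,0,0,0,0]

```text
clock: 17.95
tcp_pos: [0.3943, -0.3414, 0.0078]
ee_rot: [[-0.977, 0.211, 0.0], [0.211, 0.977, 0.0], [0.0, 0.0, -1.0]]
contact_force: [-0.5, 0.3, -1.7]
gripper_width: 0.025
```

```bash
python3 -c "
from h import *
st()"
```

```text
t 17.95 tcp [ 0.3943 -0.3414  0.0078] along -82.0 lat -44.2 yaw -12.2 tilt [0. 0.] F along/lat/z [-0.58  0.14 -1.71] w 0.025
```

apply_moves:
  series:
    - [0,-0.0015,0,0,0,0,0]
    - [0,-0.0015,0,0,0,0,0]

```text
clock: 18.15
tcp_pos: [0.3972, -0.342, 0.0078]
ee_rot: [[-0.977, 0.211, 0.0], [0.211, 0.977, 0.0], [-0.0, 0.0, -1.0]]
contact_force: [0.7, 0.2, -1.1]
gripper_width: 0.0253
```

```bash
python3 -c "
from h import *
st()"
```

```text
t 18.15 tcp [ 0.3972 -0.342   0.0078] along -79.0 lat -44.1 yaw -12.2 tilt [-0.  0.] F along/lat/z [ 0.67  0.33 -1.08] w 0.0253
```

apply_moves:
  series:
    - [0,-0.0015,0,0,0,0,0]
    - [0,-0.0015,0,0,0,0,0]
    - [0,-0.0015,0,0,0,0,0]

```text
clock: 18.45
tcp_pos: [0.4016, -0.343, 0.0078]
ee_rot: [[-0.977, 0.211, 0.0], [0.211, 0.977, 0.0], [-0.0, 0.0, -1.0]]
contact_force: [-0.2, 0.5, -1.3]
gripper_width: 0.0251
```

apply_moves:
  series:
    - [0,-0.0015,0,0,0,0,0]
    - [0,-0.0015,0,0,0,0,0]

```text
clock: 18.65
tcp_pos: [0.4046, -0.3436, 0.0078]
ee_rot: [[-0.977, 0.211, 0.0], [0.211, 0.977, 0.0], [-0.0, 0.0, -1.0]]
contact_force: [1.2, 0.1, -1.3]
gripper_width: 0.0252
```

apply_moves:
  series:
    - [0,-0.0015,0,0,0,0,0]
    - [0,-0.0015,0,0,0,0,0]

```text
clock: 18.85
tcp_pos: [0.4069, -0.3441, 0.0077]
ee_rot: [[-0.977, 0.211, -0.001], [0.211, 0.977, 0.0], [0.001, 0.0, -1.0]]
contact_force: [-3.5, 0.3, -0.5]
gripper_width: 0.0253
```

apply_moves:
  series:
    - [0,-0.0015,0,0,0,0,0]
    - [0,-0.0015,0,0,0,0,0]

```text
clock: 19.05
tcp_pos: [0.4073, -0.3442, 0.0073]
ee_rot: [[-0.977, 0.212, -0.005], [0.212, 0.977, 0.003], [0.006, 0.002, -1.0]]
contact_force: [-7.7, 3.0, 1.6]
gripper_width: 0.025
```

```bash
python3 -c "
from h import *
st()"
```

```text
t 19.05 tcp [ 0.4073 -0.3442  0.0073] along -68.7 lat -44.1 yaw -12.26 tilt [0.0056 0.0016] F along/lat/z [-8.2   1.28  1.61] w 0.025
```

apply_moves:
  series:
    - [0,-0.001,0,0,0,0,0]
    - [0,-0.001,0,0,0,0,0]

```text
clock: 19.25
tcp_pos: [0.4075, -0.3441, 0.0071]
ee_rot: [[-0.977, 0.213, -0.008], [0.213, 0.977, 0.004], [0.009, 0.003, -1.0]]
contact_force: [-10.1, 4.1, 4.6]
gripper_width: 0.0252
```

apply_moves:
  series:
    - [0,-0.001,0,0,0,0,0]
    - [0,-0.001,0,0,0,0,0]

```text
clock: 19.45
tcp_pos: [0.4076, -0.3441, 0.0068]
ee_rot: [[-0.977, 0.213, -0.011], [0.213, 0.977, 0.006], [0.012, 0.004, -1.0]]
contact_force: [-13.5, 4.4, 6.5]
gripper_width: 0.0253
```

apply_moves:
  series:
    - [0,-0.001,0,0,0,0,0]
    - [0,-0.001,0,0,0,0,0]

```text
clock: 19.65
tcp_pos: [0.4077, -0.3442, 0.0067]
ee_rot: [[-0.977, 0.214, -0.014], [0.214, 0.977, 0.008], [0.015, 0.005, -1.0]]
contact_force: [-14.3, 4.5, 7.3]
gripper_width: 0.0253
```

```bash
python3 -c "
from h import *
print(st()['ft_torque'])"
```

```text
t 19.65 tcp [ 0.4077 -0.3442  0.0067] along -68.4 lat -44.0 yaw -12.36 tilt [0.0151 0.0047] F along/lat/z [-14.89   1.34   7.35] w 0.0253
[ 0.68384147  2.77473696 -0.09550631]
```

apply_moves:
  series:
    - [0,-0.001,0,0,0,0,0]
    - [0,-0.001,0,0,0,0,0]
    - [0,0,0,0,0,0,0]
    - [0,0,0,0,0,0,0]

```text
clock: 20.05
tcp_pos: [0.4076, -0.3441, 0.0067]
ee_rot: [[-0.976, 0.215, -0.017], [0.215, 0.977, 0.01], [0.018, 0.006, -1.0]]
contact_force: [-19.3, 6.5, 12.5]
gripper_width: 0.0254
```

```bash
python3 -c "
from h import *
print(st()['ft_torque'])
im=vision.snapshot('side')[:,:,::-1]; cv2.imwrite('pics/side9z.png',cv2.resize(im[220:330,190:330],None,fx=5,fy=5,interpolation=cv2.INTER_CUBIC))
"
```

```text
t 20.05 tcp [ 0.4076 -0.3441  0.0067] along -68.4 lat -44.0 yaw -12.41 tilt [0.0184 0.0058] F along/lat/z [-20.21   2.24  12.51] w 0.0254
[1.04197942 3.22798123 0.09407363]
```

View pics/side9z.png

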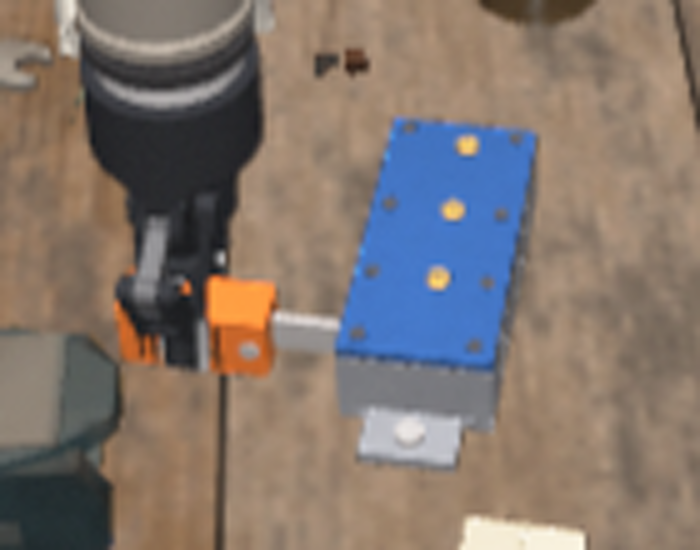

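apply_moves:
  series:
    - [0,0.006,0,0,0,0,0]
    - [0,0.006,0,-0.001,0,0,0]
    - [0,0.01,0,0,0,0,0]
    - [0,0.01,0,0,0,0,0]
    - [0,0.01,0,0,0,0,0]
    - [0,0.007,0,0,0,0,0]
    - [0,0,0,0,0,0,0]
    - [0,0,0.01,0,0,0,0]
    - [0,0,0.012,0,0,0,0]
    - [0,0,0.012,0,0,0,0]
    - [0,0,0.01,0,0,0,0]
    - [0,0,0,0,0,0,0]
    - [0,0,0,0,0,0,0]
    - [0,0,0,0,0,0,0]

```text
clock: 21.5
tcp_pos: [0.3795, -0.2939, 0.0089]
ee_rot: [[-0.977, 0.212, 0.0], [0.212, 0.977, -0.001], [-0.0, -0.001, -1.0]]
contact_force: [0.0, 0.4, -1.8]
gripper_width: 0.0253
```

```bash
python3 -c "
from h import *
im=vision.snapshot('side')[:,:,::-1]; cv2.imwrite('pics/side10z.png',cv2.resize(im[220:330,190:330],None,fx=5,fy=5,interpolation=cv2.INTER_CUBIC))
st()"
```

```text
t 21.55 tcp [ 0.3795 -0.294   0.009 ] along -106.5 lat -0.9 yaw -12.25 tilt [-0.0004 -0.0008] F along/lat/z [-0.1  -0.42 -1.26] w 0.0253
```

View pics/side10z.png

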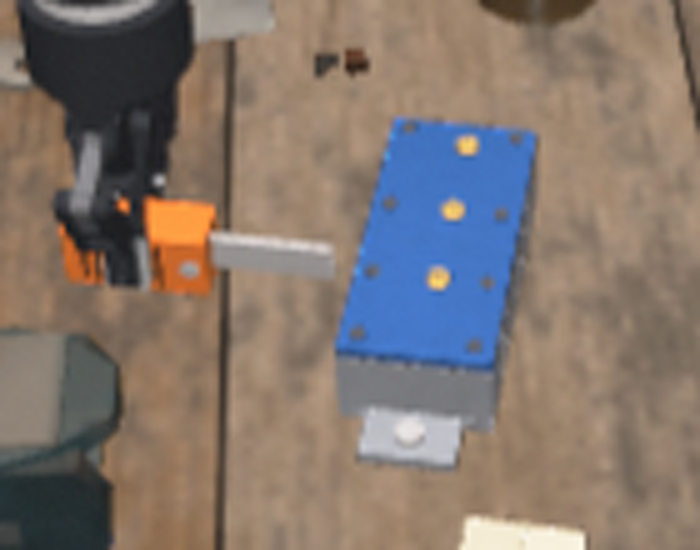

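apply_moves:
  series:
    - [0,-0.004,0,0,0,0,0]
    - [0,-0.004,0,0,0,0,0]
    - [0,-0.002,0,0,0,0,0]
    - [0,-0.002,0,0,0,0,0]
    - [0,-0.002,0,0,0,0,0]
    - [0,-0.002,0,0,0,0,0]
    - [0,-0.002,0,0,0,0,0]
    - [0,-0.002,0,0,0,0,0]

```text
clock: 22.35
tcp_pos: [0.3992, -0.2974, 0.0088]
ee_rot: [[-0.977, 0.211, -0.0], [0.211, 0.977, 0.0], [0.0, 0.0, -1.0]]
contact_force: [-0.2, -0.8, -1.4]
gripper_width: 0.0252
```

```bash
python3 -c "
from h import *
st()"
```

```text
t 22.35 tcp [ 0.3992 -0.2974  0.0088] along -86.5 lat -0.1 yaw -12.2 tilt [0.0001 0.    ] F along/lat/z [-0.02 -0.78 -1.42] w 0.0252
```

apply_moves:
  series:
    - [0,-0.002,0,0,0,0,0]
    - [0,-0.002,0,0,0,0,0]
    - [0,-0.002,0,0,0,0,0]
    - [0,-0.002,0,0,0,0,0]

```text
clock: 22.75
tcp_pos: [0.4071, -0.2992, 0.0088]
ee_rot: [[-0.977, 0.211, 0.0], [0.211, 0.977, -0.0], [-0.0, -0.0, -1.0]]
contact_force: [0.1, -1.0, -2.3]
gripper_width: 0.0254
```

apply_moves:
  series:
    - [0,-0.0015,0,0,0,0,0]
    - [0,-0.0015,0,0,0,0,0]

```text
clock: 22.95
tcp_pos: [0.41, -0.2998, 0.0088]
ee_rot: [[-0.977, 0.211, -0.0], [0.211, 0.977, 0.0], [0.0, 0.0, -1.0]]
contact_force: [0.5, -0.3, -2.0]
gripper_width: 0.0254
```

```bash
python3 -c "
from h import *
st()"
```

```text
t 22.95 tcp [ 0.41   -0.2998  0.0088] along -75.5 lat -0.1 yaw -12.2 tilt [0. 0.] F along/lat/z [ 0.52 -0.21 -2.02] w 0.0254
```

apply_moves:
  series:
    - [0,-0.0015,0,0,0,0,0]
    - [0,-0.0015,0,0,0,0,0]
    - [0,-0.0015,0,0,0,0,0]
    - [0,-0.0015,0,0,0,0,0]

```text
clock: 23.35
tcp_pos: [0.4157, -0.3011, 0.0088]
ee_rot: [[-0.977, 0.211, -0.0], [0.211, 0.977, -0.0], [0.0, -0.0, -1.0]]
contact_force: [-0.8, -0.4, -1.4]
gripper_width: 0.0256
```

apply_moves:
  series:
    - [0,-0.0015,0,0,0,0,0]
    - [0,-0.0015,0,0,0,0,0]

```text
clock: 23.55
tcp_pos: [0.4166, -0.3013, 0.0084]
ee_rot: [[-0.977, 0.212, -0.004], [0.212, 0.977, 0.002], [0.004, 0.001, -1.0]]
contact_force: [-6.2, 1.5, 1.9]
gripper_width: 0.0249
```

apply_moves:
  series:
    - [0,-0.0015,0,0,0,0,0]
    - [0,-0.0015,0,0,0,0,0]

```text
clock: 23.75
tcp_pos: [0.4174, -0.3014, 0.0079]
ee_rot: [[-0.977, 0.213, -0.007], [0.213, 0.977, 0.003], [0.008, 0.002, -1.0]]
contact_force: [-8.1, 0.6, 0.5]
gripper_width: 0.025
```

apply_moves:
  series:
    - [0,-0.0015,0,0,0,0,0]
    - [0,-0.0015,0,0,0,0,0]

```text
clock: 23.95
tcp_pos: [0.4191, -0.3017, 0.0073]
ee_rot: [[-0.977, 0.213, -0.009], [0.213, 0.977, 0.004], [0.01, 0.002, -1.0]]
contact_force: [-9.0, 0.5, -0.2]
gripper_width: 0.0252
```

```bash
python3 -c "
from h import *
print(st()['ft_torque'])"
```

```text
t 23.95 tcp [ 0.4191 -0.3017  0.0073] along -66.2 lat -0.1 yaw -12.31 tilt [0.0102 0.0023] F along/lat/z [-8.96 -1.38 -0.23] w 0.0252
[ 0.26184538  1.68138189 -0.0131577 ]
```

apply_moves:
  series:
    - [0,-0.0015,0,0,0,0,0]
    - [0,-0.0015,0,0,0,0,0]

```text
clock: 24.15
tcp_pos: [0.4205, -0.302, 0.007]
ee_rot: [[-0.977, 0.213, -0.012], [0.213, 0.977, 0.006], [0.013, 0.003, -1.0]]
contact_force: [-12.3, 2.4, 4.4]
gripper_width: 0.025
```

apply_moves:
  series:
    - [0,-0.0015,0,0,0,0,0]
    - [0,-0.0015,0,0,0,0,0]

```text
clock: 24.35
tcp_pos: [0.4229, -0.3025, 0.0071]
ee_rot: [[-0.977, 0.214, -0.013], [0.214, 0.977, 0.006], [0.014, 0.003, -1.0]]
contact_force: [-9.0, 1.5, 0.9]
gripper_width: 0.0252
```

apply_moves:
  series:
    - [0,-0.0015,0,0,0,0,0]
    - [0,-0.0015,0,0,0,0,0]

```text
clock: 24.55
tcp_pos: [0.4284, -0.3038, 0.0072]
ee_rot: [[-0.977, 0.213, -0.009], [0.213, 0.977, 0.004], [0.009, 0.002, -1.0]]
contact_force: [-5.9, 0.6, -2.1]
gripper_width: 0.0252
```

```bash
python3 -c "
from h import *
print(st()['ft_torque'])"
```

```text
t 24.55 tcp [ 0.4284 -0.3038  0.0072] along -56.7 lat -0.1 yaw -12.3 tilt [0.0092 0.002 ] F along/lat/z [-5.87 -0.69 -2.09] w 0.0252
[ 0.07753239  1.41104215 -0.01178633]
```

apply_moves:
  series:
    - [0,-0.0015,0,0,0,0,0]
    - [0,-0.0015,0,0,0,0,0]
    - [0,-0.0015,0,0,0,0,0]

```text
clock: 24.85
tcp_pos: [0.4329, -0.3048, 0.0072]
ee_rot: [[-0.977, 0.213, -0.009], [0.213, 0.977, 0.004], [0.009, 0.002, -1.0]]
contact_force: [-7.0, 0.8, -1.6]
gripper_width: 0.0254
```

apply_moves:
  series:
    - [0,-0.0015,0,0,0,0,0]
    - [0,-0.0015,0,0,0,0,0]
    - [0,-0.0015,0,0,0,0,0]

```text
clock: 25.15
tcp_pos: [0.4372, -0.3057, 0.0071]
ee_rot: [[-0.977, 0.213, -0.009], [0.213, 0.977, 0.004], [0.009, 0.002, -1.0]]
contact_force: [-6.9, 0.0, -1.7]
gripper_width: 0.0256
```

apply_moves:
  series:
    - [0,-0.0015,0,0,0,0,0]
    - [0,-0.0015,0,0,0,0,0]
    - [0,-0.0015,0,0,0,0,0]

```text
clock: 25.45
tcp_pos: [0.4416, -0.3067, 0.0071]
ee_rot: [[-0.977, 0.213, -0.009], [0.213, 0.977, 0.004], [0.01, 0.002, -1.0]]
contact_force: [-6.1, 0.6, -1.6]
gripper_width: 0.025
```

```bash
python3 -c "
from h import *
print(st()['ft_torque'])"
```

```text
t 25.45 tcp [ 0.4416 -0.3067  0.0071] along -43.2 lat -0.2 yaw -12.28 tilt [0.0095 0.0018] F along/lat/z [-6.08 -0.67 -1.6 ] w 0.025
[0.14489456 1.50617456 0.00809807]
```

Steady drag of about 6 N, so this is the right gap. Continue home.

apply_moves:
  series:
    - [0,-0.0015,0,0,0,0,0]
    - [0,-0.0015,0,0,0,0,0]
    - [0,-0.0015,0,0,0,0,0]

```text
clock: 25.75
tcp_pos: [0.446, -0.3077, 0.0071]
ee_rot: [[-0.977, 0.213, -0.009], [0.213, 0.977, 0.004], [0.009, 0.002, -1.0]]
contact_force: [-5.7, 1.4, -2.2]
gripper_width: 0.0253
```

apply_moves:
  series:
    - [0,-0.001,0,0,0,0,0]
    - [0,-0.001,0,0,0,0,0]

```text
clock: 25.95
tcp_pos: [0.4479, -0.3081, 0.0071]
ee_rot: [[-0.977, 0.212, -0.009], [0.212, 0.977, 0.004], [0.01, 0.002, -1.0]]
contact_force: [-6.6, 0.8, -1.8]
gripper_width: 0.0257
```

apply_moves:
  series:
    - [0,-0.001,0,0,0,0,0]
    - [0,-0.001,0,0,0,0,0]

```text
clock: 26.15
tcp_pos: [0.4499, -0.3085, 0.0071]
ee_rot: [[-0.977, 0.212, -0.009], [0.212, 0.977, 0.004], [0.01, 0.002, -1.0]]
contact_force: [-7.5, 1.7, -2.1]
gripper_width: 0.0252
```

apply_moves:
  series:
    - [0,-0.001,0,0,0,0,0]
    - [0,-0.001,0,0,0,0,0]

```text
clock: 26.35
tcp_pos: [0.4515, -0.3089, 0.007]
ee_rot: [[-0.977, 0.212, -0.01], [0.212, 0.977, 0.004], [0.01, 0.002, -1.0]]
contact_force: [-7.4, 1.0, -0.2]
gripper_width: 0.0252
```

```bash
python3 -c "
from h import *
print(st()['ft_torque'])"
```

```text
t 26.35 tcp [ 0.4515 -0.3089  0.007 ] along -33.0 lat -0.3 yaw -12.26 tilt [0.0102 0.0017] F along/lat/z [-7.48 -0.55 -0.24] w 0.0252
[0.1777608  1.80162595 0.0449416 ]
```

apply_moves:
  series:
    - [0,-0.001,0,0,0,0,0]
    - [0,-0.001,0,0,0,0,0]

```text
clock: 26.55
tcp_pos: [0.4515, -0.3089, 0.007]
ee_rot: [[-0.977, 0.213, -0.013], [0.213, 0.977, 0.006], [0.014, 0.003, -1.0]]
contact_force: [-13.2, 2.9, 4.9]
gripper_width: 0.0254
```

apply_moves:
  series:
    - [0,-0.001,0,0,0,0,0]
    - [0,-0.001,0,0,0,0,0]

```text
clock: 26.75
tcp_pos: [0.4515, -0.3088, 0.007]
ee_rot: [[-0.977, 0.213, -0.016], [0.213, 0.977, 0.008], [0.017, 0.004, -1.0]]
contact_force: [-16.5, 5.4, 8.9]
gripper_width: 0.0249
```

```bash
python3 -c "
from h import *
print(st()['ft_torque'])
im=vision.snapshot('side')[:,:,::-1]; cv2.imwrite('pics/side11z.png',cv2.resize(im[220:310,220:310],None,fx=6,fy=6,interpolation=cv2.INTER_CUBIC))
"
```

```text
t 26.75 tcp [ 0.4515 -0.3088  0.007 ] along -33.0 lat -0.2 yaw -12.31 tilt [0.0175 0.004 ] F along/lat/z [-17.23   1.79   8.87] w 0.0249
[0.68496778 2.86940622 0.16199989]
```

View pics/side11z.png

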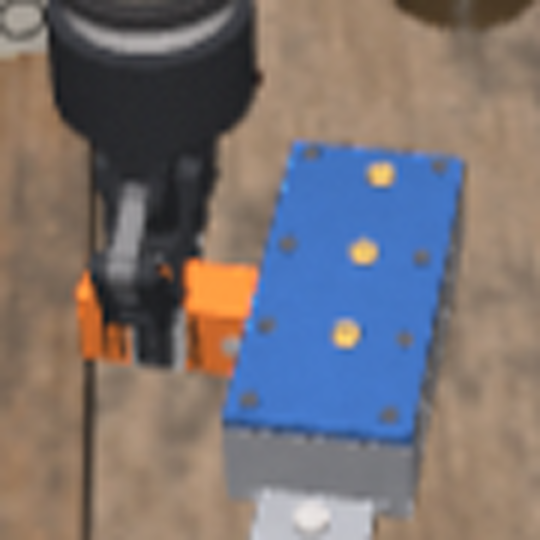

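apply_moves:
  series:
    - [0,0.002,0,0.0005,0,0,0]
    - [0,0.002,0,0.0005,0,0,0]
    - [0,0.001,0,0.0005,0,0,0]
    - [0,0.001,0,0.0005,0,0,0]
    - [0,0,0,0,0,0,0]

```text
clock: 27.3
tcp_pos: [0.4516, -0.3089, 0.0068]
ee_rot: [[-0.977, 0.212, -0.005], [0.212, 0.977, 0.003], [0.006, 0.002, -1.0]]
contact_force: [-7.8, 2.3, 6.4]
gripper_width: 0.0253
```

```bash
python3 -c "
from h import *
print(st()['ft_torque'])"
```

```text
t 27.3 tcp [ 0.4516 -0.3089  0.0068] along -32.9 lat -0.2 yaw -12.26 tilt [0.0058 0.0017] F along/lat/z [-8.07  0.61  6.39] w 0.0253
[ 0.41340537  1.4705831  -0.00650963]
```

apply_moves:
  series:
    - [0,0.001,0,0,0,0,0]
    - [0,0.001,0,0,0,0,0]
    - [0,0.0005,0,0,0,0,0]
    - [0,0,0,0,0,0,0]

```text
clock: 27.7
tcp_pos: [0.4516, -0.3089, 0.0067]
ee_rot: [[-0.977, 0.212, -0.001], [0.212, 0.977, 0.0], [0.001, 0.0, -1.0]]
contact_force: [-4.8, 1.0, 2.3]
gripper_width: 0.0254
```

```bash
python3 -c "
from h import *
print(st()['ft_torque'])"
```

```text
t 27.7 tcp [ 0.4516 -0.3089  0.0067] along -32.9 lat -0.3 yaw -12.22 tilt [0.0013 0.0002] F along/lat/z [-4.93 -0.09  2.33] w 0.0254
[ 0.24953659  1.1406383  -0.09202472]
```

Level, z is 0.0067 (grasp height 0.0066, so it stands on the bench), and light forward contact remains. Release.

apply_moves:
  series:
    - [35,0,0,0,0,0,0]
    - [40,0,0,0,0,0,0]
    - [60,0,0,0,0,0,0]
    - [60,0,0,0,0,0,0]
    - [60,0,0,0,0,0,0]
    - [60,0,0,0,0,0,0]

```text
clock: 28.3
tcp_pos: [0.4526, -0.309, 0.0068]
ee_rot: [[-0.977, 0.211, 0.0], [0.211, 0.977, -0.0], [-0.0, -0.0, -1.0]]
contact_force: [0.2, -0.1, -0.1]
gripper_width: 0.0514
```

```bash
python3 -c "
from h import *
print(st()['ft_torque'])
im=vision.snapshot('side')[:,:,::-1]; cv2.imwrite('pics/side12z.png',cv2.resize(im[220:310,220:310],None,fx=6,fy=6,interpolation=cv2.INTER_CUBIC))
"
```

```text
t 28.3 tcp [ 0.4526 -0.309   0.0068] along -31.9 lat -0.1 yaw -12.19 tilt [-0.0004 -0.    ] F along/lat/z [ 0.19 -0.02 -0.05] w 0.0514
[-0.04013982 -0.03850325 -0.04129981]
```

View pics/side12z.png

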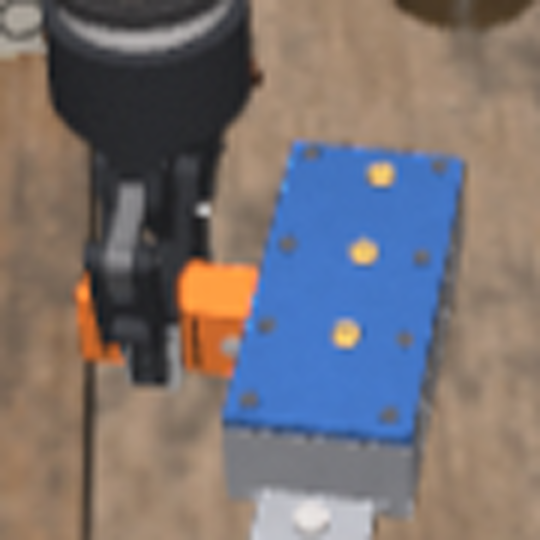

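apply_moves:
  series:
    - [60,0,0,-0.01,0,0,0]
    - [60,0,0,-0.02,0,0,0]
    - [60,0,0,-0.03,0,0,0]
    - [60,0,0,-0.04,0,0,0]
    - [60,0,0,-0.04,0,0,0]
    - [60,0,0,-0.04,0,0,0]
    - [60,0,0.03,0,0,0,0]
    - [60,0,0.035,0,0,0,0]
    - [60,0,0.035,0,0,0,0]
    - [60,0,0.035,0,0,0,0]
    - [60,0,0.035,0,0,0,0]
    - [60,0,0.035,0,0,0,0]
    - [60,0,0,0,0,0,0]
    - [60,0,0,0,0,0,0]

```text
clock: 29.75
tcp_pos: [0.4959, -0.1079, 0.1874]
ee_rot: [[-0.978, 0.209, 0.001], [0.209, 0.978, -0.0], [-0.001, -0.0, -1.0]]
contact_force: [-0.7, -0.4, -0.5]
gripper_width: 0.0508
```

```bash
python3 -c "
from h import *
st()
im=vision.snapshot('side')[:,:,::-1]; cv2.imwrite('pics/side13z.png',cv2.resize(im[220:310,220:310],None,fx=6,fy=6,interpolation=cv2.INTER_CUBIC));cv2.imwrite('pics/side13.png',im)
im=vision.snapshot('top')[:,:,::-1]; cv2.imwrite('pics/top13.png',im); cv2.imwrite('pics/top13z.png',cv2.resize(im[190:260,300:420],None,fx=6,fy=6,interpolation=cv2.INTER_CUBIC))
"
```

```text
t 29.75 tcp [ 0.4959 -0.1079  0.1874] along -32.1 lat 205.5 yaw -12.06 tilt [-0.0007 -0.0002] F along/lat/z [-0.63 -0.52 -0.54] w 0.0508
```

View pics/side13z.png

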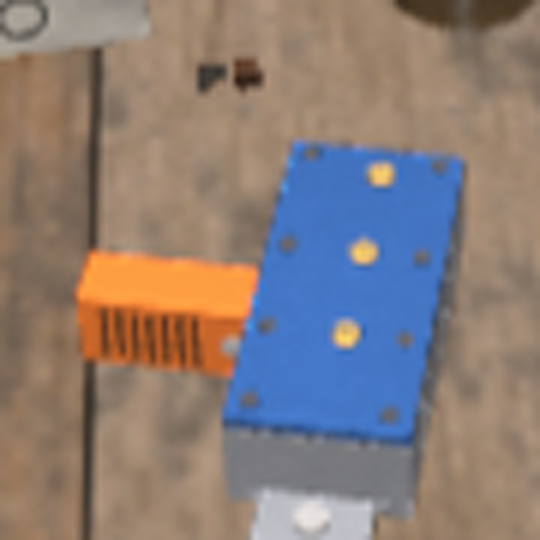

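View pics/top13z.png

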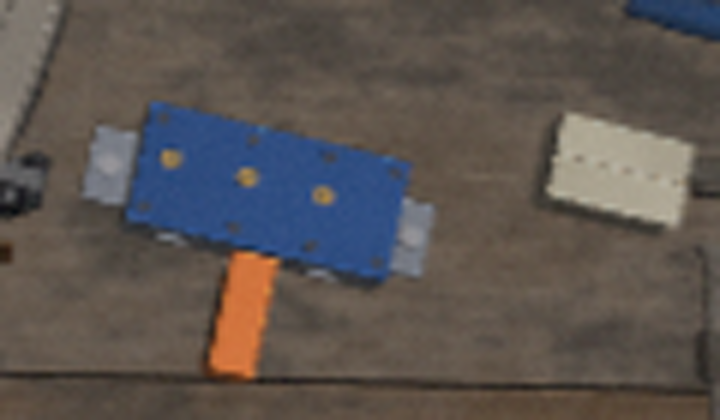

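View pics/side13.png

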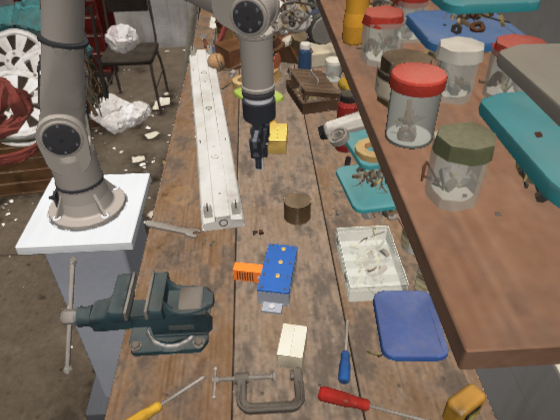

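```bash
python3 -c "
from h import *
a=cv2.imread('pics/side0.png').astype(int);b=cv2.imread('pics/side13.png').astype(int)
for nm,(x0,x1,y0,y1) in dict(tin=(280,315,190,226),small=(275,310,320,370),carton=(270,290,125,156)).items(): print(nm,abs(a-b)[y0:y1,x0:x1].mean())
manip.job_done()"
```

```text
tin 1.7735449735449735
small 2.18
carton 2.214516129032258
the job is handed in; nothing more can be done
```

The feeler is standing on the bench in the centre gap, which I judged to be the right one. It is pushed fully home, with its handle against the block's front face. The job is handed in at about 30 s on the clock.

**What each gap felt like:**
- **Left:** the blade ran nearly 40 mm in with no drag, so this is the slack one.
- **Right:** the blade stopped hard about 22 mm in and did not move as the force rose to 20 N, so this is the stiff one.
- **Centre:** on my first try the blade stalled at about 10 N at the shoe's taper, and I backed off thinking it was the stiff gap. When the right gap turned out to be a harder stop, I went back. The blade eased through the taper at up to about 12–13 N, then slid with an even 6–7 N drag until it hit a firm stop.

**Last checks:**
- I pressed to 17 N at the final stop, then eased off, levelled the handle and released it. The highest force I read on the feeler was about 24 N counting the bench, below the 40 N limit. I only read the force at the end of each move, so brief peaks in between were not seen.
- Both cameras show the handle square to the front face at the centre gap, with no blade visible. That the faces touch rests mainly on the firm stop, because the block's cover hides the joint in the pictures.
- The tin and the two cartons look unchanged from the first side picture, and the gripper is clear of everything.
- The two cameras disagreed by 3–4 mm on where the front face was; the firm stop came about 2 mm beyond the top camera's estimate.

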